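Worktop sample shown by plain daylight

ROBOT

A 6-joint arm with a two-finger parallel gripper is mounted at the origin on the work surface. World frame = base frame: x ahead of the robot, y to its left, z up, the work surface at z = 0. Lengths are in m, angles in rad, forces in N, time in s.
With the tool pointing down it reaches from about 0.25 to 0.775 m from the base axis. Payload 4 kg.
Tool frame: the origin (TCP) lies midway between the tips of the shut fingers; the grasp point (between the pads) lies 19 mm behind it; z points along the fingers, x is the direction in which the jaws open and shut, and the axes are right-handed (so a half turn about z gives the same grasp; the last joint's range is limited). The gripper opens to 94 mm and grips with 3 to 60 N. Pads are 16 mm wide; open, the fingers measure 119 mm over their backs; the gripper's body (75 mm by 177 mm) begins 78 mm behind the grasp point.
Start: joints at [1.134, 0.087, 1.371, -0, 1.684, -0.103], TCP at [0.18, 0.52, 0.169] pointing down, gripper open.
Joint ranges: [-3.1, 3.1], [-0.76, 2.03], [0.27, 2.55], [-1.08, 4.22], [0.17, 2.65], [-2.57, 2.57]. Speed limits (rad/s): [2.79, 2.79, 3.14, 3.14, 3.14, 3.14].

INTERFACE

Orientations are given as [roll, pitch, yaw] about the fixed x, y, z axes, in that order (R = Rz(yaw) Ry(pitch) Rx(roll)).
In Python, from bench import robot gives the robot as it stands.
- The arm moves only by the shell command python3 -m handwheel 'ROWS'. ROWS is a JSON object of lists of equal length, an entry for each row: "delta_pos": the shift along the tool's x, y, z in mm, a list of three; "rotation": the turn, a rotation vector about the tool's x, y, z in rad, a list of three; "claw": the closure, from -1 (fully open) to 1 (shut). In form: {"delta_pos": [[tx, ty, tz], ...], "rotation": [[wx, wy, wz], ...], "claw": [claw, ...]}. A call has exactly 8 rows; each row shifts and turns the commanded pose from where the row before left it, along the tool's axes as they then stand; what a row does not reach is not made up. A row lasts 1/8 s, in which the tool goes at most 62.5 mm and 10.7 degrees, less where a joint would pass 70% of its speed; a pose out of reach is approached as far as the arm can. A call with a gripper value outside its range is refused whole. The fingers move at their own pace and stop on an object; the grip force is fixed at half the most. Time passes only in rows, so rows that do not move let the fingers close, or fill a call up. It gives the time, the measured TCP pose, the force and the opening at its end, in the units of the state.
- robot.get_obs(): the state, without advancing time (a new reading comes with each control period).
- robot.snapshot(name): name is "side" or "top" or "wrist"; returns a dict with "color" (384x512x3 uint8, red, green, blue), "intrinsics" (3x3 intrinsics, pixels), "eye" and "rotation" of the camera in the world. Camera axes: x right, y down, z forward; pixel columns grow to the right and rows downward; lengths in m; the calibration is good to about 2 mm. The wrist camera is an equidistant fisheye: a pixel r from the principal point sees the ray r / f radians off the axis. A picture is of the moment at which its call begins. There is no depth.
- robot.close_job(): hands the job in, once; it reports no verdict.
The state is a dict: "time": time; "joint_positions": joint angles; "qvel": joint speeds; "joint_torque": joint torques, N m; "tool_pos": TCP position; "ee_rot": TCP orientation; "wrist_force": force on the tool from outside, world axes, zero at the start; "wrist_torque": the same for the moment, N m; "width": finger opening in m.
Only numpy, scipy, OpenCV 4.12 (cv2) and the standard library are available. Lean on these libraries where they do the work, as an engineer would, in place of code of your own. Each camera call takes 0.05 s, during which the arm holds its last target.

TASK

The customer wants to judge the walnut worktop sample by plain daylight. Switch the viewing lamp off by setting its red toggle to the narrow centre position, and show the sample: it was put away face down in the sample case, so tip it out of its tight foam nest by pressing down the end that has the hollow under it, turn it over and leave it lying flat, walnut face up, in the middle of the grey viewing mat. Leave the mug, calculator, pencil and fan of strips where they are.

Things in the scene. Friction and masses are not known exactly. Their poses are not given: they have to be found in the camera images.
- toggle (a joint): Red-sleeved bat toggle on the lamp's base, three spring detents: about +0.38 rad (leaning along +x of switch, away from the robot, to the orange mark: warm; it starts here), 0 (upright: off), about -0.38 (blue mark: cool). Past about 0.20 rad it snaps on into the next position, so the centre catches it between +0.20 and -0.20. It takes about 4 N at the tip.
- toggle_tip (a point): Free end of the toggle, 42.5 mm from its pivot; the lever is 8 to 12 mm thick; z axis along the lever.
- switch (a point): Middle of the switch plate on the lamp's fixed base (150 x 210 mm), 45 mm above the desk; the toggle's pivot lies 4 mm below it. z up; x: the way the toggle leans when its joint is positive; y points to the lamp's column, 18 mm thick, 145 mm away, with a light bar 320 mm long (along x) at 285 mm height. The base's middle is 60 mm off along +y.
- sample_c (a point): Centre of the loose worktop sample (the only white one in the case), a block 84 (x) x 50 (y) x 22 (z) mm, about 75 g. Its z axis points out of the white backing, which is up at the start; the walnut face (-z side) must end up. Its +x end is the one over the hollow.
- nest (a point): Middle of the foam nest that holds the sample at the start, at the foam's top, 62 mm above the desk; z up, y along the nest to its hollow end (a pale disc marks it). Nest 53 mm wide (x); the sample lies centred in it, 2 mm proud, its +x end towards +y, with 7 mm play there. Fixed case 200 (x) x 280 (y) mm, its middle 30 mm off along +x; rim 4 mm, neighbours 2 mm above the foam.
- hollow (a point): Edge of the ledge under the sample, 4 mm past the nest's middle along its +y, 20 mm below the foam's top; same axes as nest. From here the nest's floor slopes down at 48 degrees: pressed down by about 20 mm some 10 mm from its +x end, the sample tips over this edge and stays tipped at about 48 degrees, its other end standing up clear of the foam.
- mat: grey viewing mat fixed on the desk, 160 (x) x 200 (y) x 3 mm; origin under its centre
- mug: white ceramic mug, 80 mm wide and 95 mm high, at the far side; origin under its centre
- calculator: dark desk calculator, 110 x 75 x 14 mm, near the robot; origin under its centre
- pencil: green pencil, 190 x 7 x 7 mm, lying near the robot; origin under its middle
- fan: fan of wood-decor strips, 140 mm long and 18 mm thick, near the robot; origin under the brass rivet
Things that resemble listed ones, but are neither listed nor needed, are in the scene too. Of the things that look like the part that bears sample_c, the smallest one is meant.

How it is judged:
By the outcome, as a careful person would: the job done as asked, in the order asked, and still so for the second after the job is handed in, with the robot touching nothing.
It also fails if it takes over 69 s, if anything falls off the work surface, if the arm or the gripper's body presses on something with over 40 N, if the wrist force passes 120 N, or if a joint passes its speed limit or range.

## Working session

There is one attempt and no reset: what is moved stays moved. The work goes in short steps, Python scripts to look and compute and a shell command to move; the robot and the scene stay as the last step left them, time stands still between calls to the robot, and variables do not carry over. Pictures are saved under pics/ and viewed, and the job is handed in when it is done.

```bash
ls; mkdir -p pics
python3 - <<'E'
from bench import robot
import cv2
o=robot.get_obs()
print({k:o[k] for k in('time','tool_pos','ee_rot','width','wrist_force')})
for n in('side','top','wrist'):
    s=robot.snapshot(n); cv2.imwrite(f'pics/a_{n}.png',s['color'][:,:,::-1]); print(n,s['intrinsics'],s['eye'],s['rotation'])
E
```

```text
pics
{'time': 0.0, 'tool_pos': array([0.17995547, 0.51906803, 0.16732006]), 'ee_rot': array([-3.14139209e+00,  2.17689418e-03,  1.23697341e+00]), 'width': 0.09379975965017703, 'wrist_force': array([-0.45713946, -0.74425441, -0.67066718])}
side [[414.19378591   0.         255.66563108]
 [  0.         414.19378591 191.0108735 ]
 [  0.           0.           1.        ]] [-0.19320745 -0.73856083  0.88325744] [-2.2655479  -0.01693163 -0.75005872]
top [[442.7961566    0.         256.88651118]
 [  0.         442.7961566  192.70339403]
 [  0.           0.           1.        ]] [ 0.28318737 -0.07386669  1.43530947] [-3.0069996  -0.00425213 -1.54834115]
wrist [[297.31863964   0.         254.96037112]
 [  0.         297.31863964 195.62044575]
 [  0.           0.           1.        ]] [0.10930957 0.54406008 0.38267846] [2.87924988e+00 1.86677052e-03 1.23725897e+00]
```

View pics/a_top.png

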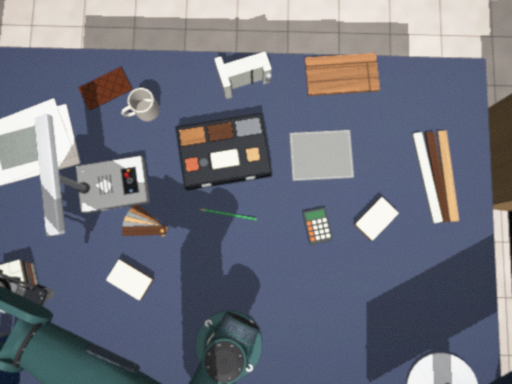

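View pics/a_side.png

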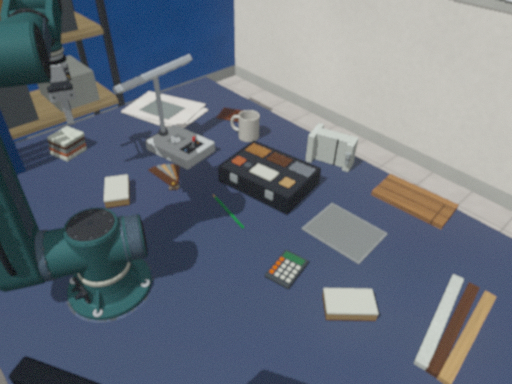

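View pics/a_wrist.png

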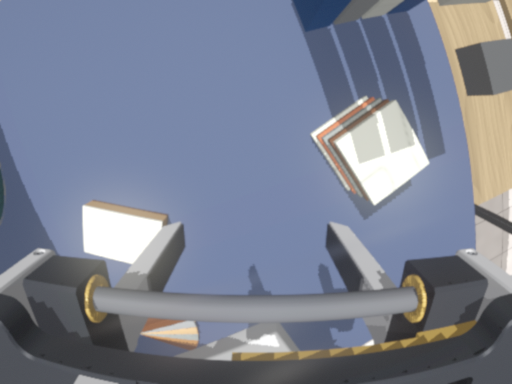

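```bash
cat > h.py <<'E'
import numpy as np, cv2
from scipy.spatial.transform import Rotation as R
from bench import robot
def Rm(rpy): return R.from_euler('xyz',rpy).as_matrix()
def ray(s,u,v,fish=False):
    K=s['intrinsics']; a=(u-K[0,2])/K[0,0]; b=(v-K[1,2])/K[1,1]
    if fish:
        r=np.hypot(a,b); d=np.array([a/r*np.sin(r),b/r*np.sin(r),np.cos(r)])
    else: d=np.array([a,b,1.])
    return s['eye'], Rm(s['rotation'])@(d/np.linalg.norm(d))
def plane(s,u,v,z,fish=False):
    e,d=ray(s,u,v,fish); return e+d*(z-e[2])/d[2]
def proj(s,p,fish=False):
    K=s['intrinsics']; c=Rm(s['rotation']).T@(np.asarray(p)-s['eye'])
    if fish:
        r=np.hypot(c[0],c[1]); t=np.arctan2(r,c[2]); a=c[:2]/max(r,1e-9)*t
    else: a=c[:2]/c[2]
    return a*K[0,0]+K[:2,2]
def tri(r1,r2):
    A=[];b=[]
    for e,d in (r1,r2):
        P=np.eye(3)-np.outer(d,d); A.append(P); b.append(P@e)
    return np.linalg.lstsq(np.vstack(A),np.hstack(b),rcond=None)[0]
def crop(s,u0,v0,u1,v1,k,name):
    im=s['color'][v0:v1,u0:u1,::-1]; cv2.imwrite(f'pics/{name}.png',cv2.resize(im,None,fx=k,fy=k,interpolation=cv2.INTER_CUBIC))
E
python3 - <<'E'
from h import *
s=robot.snapshot('top'); crop(s,70,90,280,210,3.8 and 3,'b_top')
t=robot.snapshot('side'); crop(t,140,110,330,215,4,'b_side')
E
```

```text
(no output)
```

View pics/b_top.png

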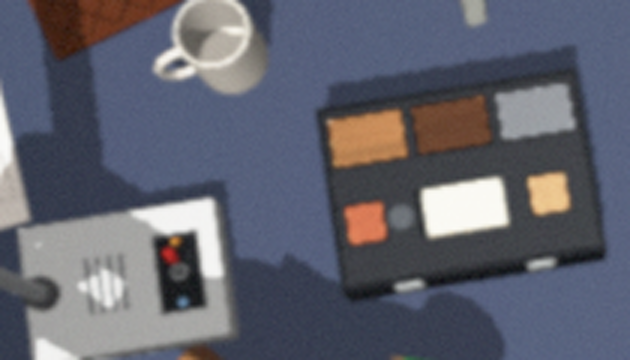

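View pics/b_side.png

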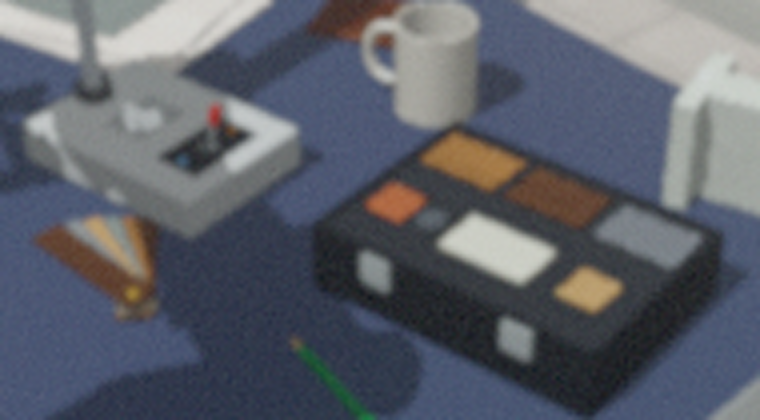

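Run:
```python
from h import *
S={n:robot.snapshot(n) for n in('top','side')}
def rect(n,box,cond,z,lab):
    s=S[n];u0,v0,u1,v1=box;im=s['color'][v0:v1,u0:u1].astype(int)
    m=cond(im).astype(np.uint8)
    c,_=cv2.findContours(m,cv2.RETR_EXTERNAL,cv2.CHAIN_APPROX_NONE); c=max(c,key=cv2.contourArea)
    P=np.array([plane(s,p[0][0]+u0,p[0][1]+v0,z)[:2] for p in c])*1000
    r=cv2.minAreaRect(P.astype(np.float32)); 
    M=cv2.moments(m,True); cen=plane(s,M['m10']/M['m00']+u0,M['m01']/M['m00']+v0,z)
    print(lab,n,cv2.contourArea(c),'rect',np.round(r[0],1),np.round(r[1],1),round(r[2],1),'cen',cen.round(4))
white=lambda i:(i.min(2)>190)
rect('top',(205,140,245,175),lambda i:i.min(2)>150,.064,'sample')
rect('side',(240,155,285,190),lambda i:i.min(2)>150,.064,'sample')
grey=lambda i:(i.min(2)>95)&(i.max(2)-i.min(2)<30)
rect('top',(280,120,365,190),lambda i:i[:,:,0]>90,.003,'mat')
rect('side',(295,195,395,270),lambda i:i[:,:,0]>90,.003,'mat')
dark=lambda i:(i.max(2)<75)
rect('top',(117,160,145,200),lambda i:i.max(2)<70,.045,'plate')
red=lambda i:(i[:,:,0]>130)&(i[:,:,1]<70)
P=[]
for n,b in(('top',(117,160,145,200)),('side',(180,125,205,160))):
    s=S[n];u0,v0,u1,v1=b;m=red(s['color'][v0:v1,u0:u1].astype(int)); y,x=np.nonzero(m); print(n,len(x),x.mean()+u0,y.mean()+v0); P.append(ray(s,x.mean()+u0,y.mean()+v0))
print('red',tri(*P))
s=S['top']
rect('top',(185,150,200,176),lambda i:(i[:,:,0]>180)&(i[:,:,2]<110),.064,'orange')
rect('top',(205,155,0,0) if 0 else (196,152,210,172),lambda i:(i.min(2)>75),.062,'disc')
rect('top',(168,100,280,195),lambda i:(i[:,:,2]<60),.05,'case?')
```

```text
sample top 409.0 rect [575.3  29.6] [53.  86.5] 10.9 cen [0.5754 0.0293 0.064 ]
sample side 221.5 rect [574.9  26.5] [52.9 85.9] 11.8 cen [0.5748 0.0261 0.064 ]
mat top 3397.5 rect [ 610.5 -288.2] [229.  281.1] 2.4 cen [ 0.6085 -0.287   0.003 ]
mat side 2758.5 rect [ 609.4 -286.5] [172.5 208.3] 4.4 cen [ 0.614  -0.2926  0.003 ]
plate top 176.0 rect [502.4 330.5] [78.2 42.2] 11.1 cen [0.4985 0.3294 0.045 ]
top 12 125.91666666666667 174.33333333333334
side 5 193.4 138.8
red [0.51792286 0.33568588 0.06616266]
orange top 112.0 rect [555.8 133.5] [37.5 36. ] 11.0 cen [0.5556 0.1329 0.064 ]
disc top 61.5 rect [560.1 101.4] [32.2 34.7] 2.3 cen [0.5623 0.1004 0.062 ]
case? top 585.0 rect [674.9  48.2] [ 73.6 279.3] 12.5 cen [0.6163 0.0506 0.05  ]
```

Candidates for the sample: white block in the case at top pixel (225,158), loose white-topped blocks at (130,279) and (377,218), both outside the case. The description gives (225,158), and the crop confirms it is the only white one in the case. The grey disc at (203,161) marks its left end (+y) as the hollow end. The red toggle leans to the orange mark, at (126,174). First I go round the lamp's bar.

```bash
python3 -m handwheel '{"delta_pos": [[-47,35,-7],[-47,35,-7],[-47,35,-7],[-47,35,-7],[-46,36,-5],[0,0,0],[0,0,0],[0,0,0]], "rotation": [[0,0,0],[0,0,0],[0,0,0],[0,0,0],[0,0,0],[0,0,0.18],[0,0,0.18],[0,0,0.18]], "claw": [-1,-1,-1,-1,-1,-1,-1,-1]}'
python3 -c "
from bench import robot
o=robot.get_obs();print(o['joint_positions'],o['tool_pos'],o['ee_rot'])"
python3 -m handwheel '{"delta_pos": [[0,0,0],[0,0,0],[0,0,0],[47,-6,2],[47,-6,2],[47,-6,2],[47,-6,2],[0,0,0]], "rotation": [[0,0,0.18],[0,0,0.18],[0,0,0.147],[0,0,0],[0,0,0],[0,0,0],[0,0,0],[0,0,0]], "claw": [-1,-1,-1,-1,-1,-1,-1,-1]}'
python3 - <<'E'
from h import *
o=robot.get_obs();print(o['joint_positions'],o['tool_pos'],o['ee_rot'])
s=robot.snapshot('wrist'); cv2.imwrite('pics/c_w.png',s['color'][:,:,::-1])
np.save('c_w.npy',s,allow_pickle=True); print(s['eye'],s['rotation'])
E
```

```text
time: 1.35
tool_pos: [0.27, 0.2406, 0.2017]
ee_rot: [3.142, -0.001, 0.69]
wrist_force: [-0.1, 0.0, 0.5]
width: 0.0942
[ 5.70595639e-01 -3.47161468e-01  1.69069474e+00  7.78193207e-05
  1.79733673e+00 -1.19412251e-01] [0.26998623 0.24056908 0.20167894] [ 3.14158184e+00 -7.26536305e-04  6.90025400e-01]
time: 2.35
tool_pos: [0.4515, 0.2999, 0.1909]
ee_rot: [3.14, 0.004, 0.189]
wrist_force: [0.3, 0.7, -1.0]
width: 0.094
[ 4.81870620e-01  6.97882498e-02  1.34532874e+00 -1.04093898e-04
  1.73061417e+00  2.93190896e-01] [0.4514778  0.29994705 0.1908878 ] [3.14029814 0.00393218 0.18866083]
[0.43825194 0.37406027 0.4060355 ] [2.87835956 0.00297085 0.18892811]
```

View pics/c_w.png

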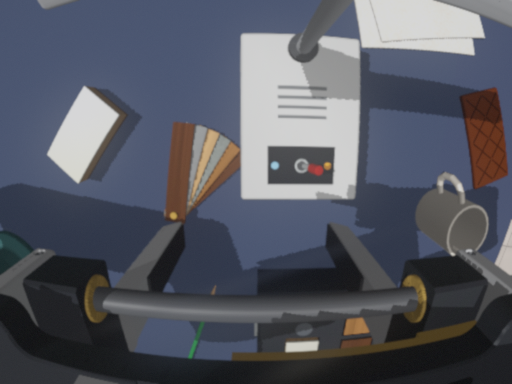

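Run:
```python
from h import *
s=np.load('c_w.npy',allow_pickle=True).item()
for u,v in((268,147),(334,147),(334,184),(268,184),(301,165.5),(275,165.5),(327,166)): print((u,v),plane(s,u,v,.045,True).round(4))
print('base',[plane(s,u,v,.045,True).round(4)[:2] for u,v in((241,36),(359,40),(356,198),(243,198))])
im=s['color'].astype(int);m=(im[:,:,0]>120)&(im[:,:,1]<60)&(im[:,:,2]<60);y,x=np.nonzero(m[150:185,290:335]);print(len(x),x.min()+290,x.max()+290,x.mean()+290,y.mean()+150)
print(plane(s,x.mean()+290,y.mean()+150,.073,True))
for u,v in ((302,346),(285,343),(320,341)): print('case',plane(s,u,v,.064,True))
crop(s,260,140,345,190,6,'c_sw')
# kin fit from 3 obs
from scipy.optimize import least_squares
Q=np.array([[1.134,.087,1.371,1.684],[.570596,-.347161,1.690695,1.797337],[.48187,.069788,1.345329,1.730614]])
P=np.array([[.18,.52,.169],[.269986,.240569,.201679],[.451478,.299947,.190888]])
```

```text
(268, 147) [0.4595 0.3414 0.045 ]
(334, 147) [0.5402 0.3583 0.045 ]
(334, 184) [0.5515 0.3123 0.045 ]
(268, 184) [0.4686 0.2961 0.045 ]
(301, 165.5) [0.5042 0.327  0.045 ]
(275, 165.5) [0.4725 0.3206 0.045 ]
(327, 166) [0.5368 0.333  0.045 ]
base [array([0.4016, 0.4704]), array([0.5453, 0.5006]), array([0.5861, 0.3001]), array([0.4412, 0.2724])]Traceback (most recent call last):
  File "<stdin>", line 5, in <module>
    return umr_minimum(a, axis, None, out, keepdims, initial, where)
ValueError: zero-size array to reduction operation minimum which has no identity
```

```bash
python3 -m handwheel '{"delta_pos": [[30,-8,20],[28,-8.5,30],[0,0,40],[0,0,39],[0,0,0],[0,0,0],[0,0,0],[0,0,0]], "rotation": [[0,0,0],[0,0,0],[0,0,0],[0,0,0],[0,0,0],[0,0,0],[0,0,0],[0,0,0]], "claw": [-1,-1,-1,-1,-1,0,0.6,1]}'
python3 - <<'E'
from h import *
s=robot.snapshot('wrist'); cv2.imwrite('pics/d_w.png',s['color'][:,:,::-1])
o=robot.get_obs();print(o['joint_positions'],o['tool_pos'],o['ee_rot'],o['width'],o['wrist_force'])
E
```

```text
time: 3.4
tool_pos: [0.5047, 0.3277, 0.0666]
ee_rot: [-3.141, -0.003, 0.19]
wrist_force: [0.3, -0.6, -0.3]
width: 0.0677
[4.81600928e-01 2.38676257e-01 1.40149763e+00 7.05086016e-05
 1.49863829e+00 2.91584736e-01] [0.50450013 0.3275707  0.0661333 ] [-3.14072598e+00 -2.64288801e-03  1.90010061e-01] 0.0633688549443177 [ 0.31221376 -0.61207368 -0.24969292]
```

View pics/d_w.png

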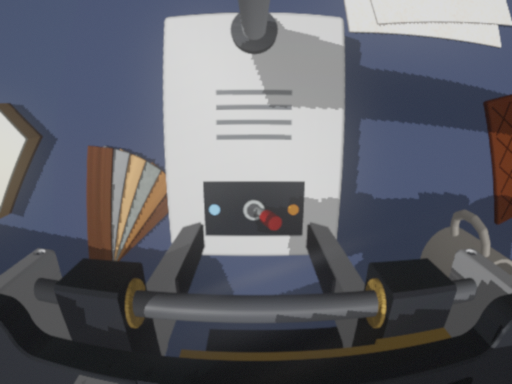

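```bash
python3 -m handwheel '{"delta_pos": [[0,0,0],[0,0,0],[0,0,0],[0,0,0],[0,0,0],[0,0,0],[0,0,0],[0,0,0]], "rotation": [[0,0,0],[0,0,0],[0,0,0],[0,0,0],[0,0,0],[0,0,0],[0,0,0],[0,0,0]], "claw": [1,1,1,1,1,1,1,1]}'
python3 - <<'E'
from h import *
s=robot.snapshot('wrist'); crop(s,160,150,350,330,4 and 3,'e_w')
o=robot.get_obs();print(o['tool_pos'],o['width'],o['wrist_force'])
E
```

```text
time: 4.45
tool_pos: [0.5038, 0.3272, 0.0645]
ee_rot: [-3.142, -0.0, 0.19]
wrist_force: [-0.1, 1.4, -0.5]
width: 0.0008
[0.50376257 0.32714809 0.06452049] 0.000619854958779232 [-0.97524513  0.19473107  0.48415139]
```

View pics/e_w.png

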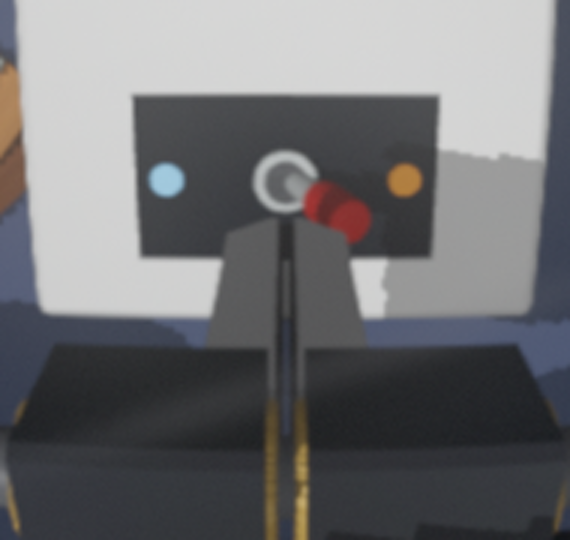

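Run:
```python
from h import *
s=robot.snapshot('wrist'); o=robot.get_obs()
print('tcp px',proj(s,o['tool_pos'],True)-[160,150])
print('ring at .045',plane(s,160+286/3,150+182/3,.045,True))
print('lever tip',plane(s,160+350/3,150+221/3,.0805,True),'red base',plane(s,160+323/3,150+203/3,.068,True))
print('plate',[plane(s,160+a/3,150+b/3,.045,True).round(4)[:2] for a,b in((134,97),(438,97),(431,255),(141,257))])
print(s['eye'],s['rotation'])
R_=Rm(o['ee_rot']); print(R_.T@(s['eye']-o['tool_pos']))
```

```text
tcp px [94.55782213 67.43358476]
ring at .045 [0.50452697 0.32642709 0.045     ]
lever tip [0.51912163 0.33092788 0.0805    ] red base [0.51325752 0.33001031 0.068     ]
plate [array([0.4594, 0.3423]), array([0.5406, 0.358 ]), array([0.5496, 0.3125]), array([0.468 , 0.2962])]
[0.48965076 0.40079196 0.27974717] [ 2.87972778e+00 -9.99685355e-04  1.90264233e-01]
[ 7.61029478e-05 -7.50012847e-02 -2.15255723e-01]
```

Run:
```python
from h import *
o=robot.get_obs()
for n,b in(('side',(150,90,240,160)),('top',(80,140,170,210))):
    s=robot.snapshot(n); crop(s,*b,6,'f_'+n); print(n,(proj(s,o['tool_pos'])-b[:2])*6,(proj(s,[.505,.327,.045])-b[:2])*6,(proj(s,[.505,.327,.0835])-b[:2])*6)
```

```text
side [248.64339679 309.59088797] [253.13600637 336.2128967 ] [247.86789121 281.84797486]
top [292.02539879 232.53094303] [302.82971453 236.27932339] [282.00774049 224.02453963]
```

View pics/f_side.png

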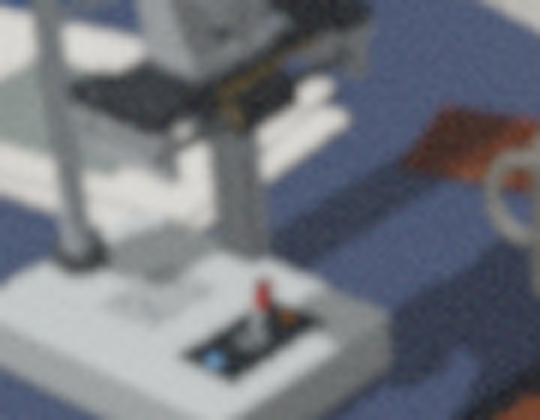

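View pics/f_top.png

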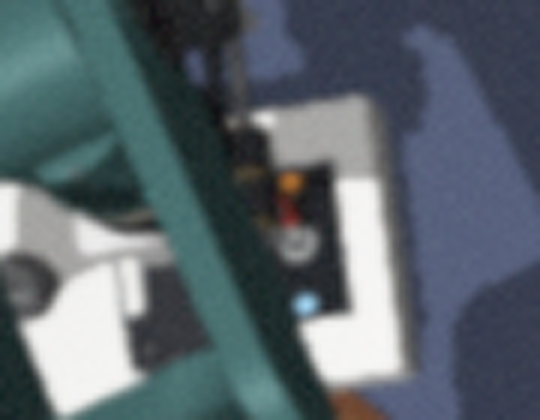

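Run:
```python
from h import *
w=robot.snapshot('wrist');s=robot.snapshot('side');o=robot.get_obs()
for a in ((287,222),(287,235)):
  for b in ((245,255),):
    r1=ray(w,160+a[0]/3,150+a[1]/3,True);r2=ray(s,150+b[0]/6,90+b[1]/6)
    p=tri(r1,r2);print(p,proj(w,p,True),proj(s,p))
print(o['tool_pos'])
# toggle tip by both
print(tri(ray(w,160+350/3,150+221/3,True),ray(s,150+264/6,90+287/6)))
```

```text
[0.50555685 0.33293412 0.09801506] [258.94646794 226.5626442 ] [190.1047337  132.75411931]
[0.50524675 0.3309147  0.09939733] [257.90840171 230.07519928] [190.33905563 132.67764235]
[0.50373977 0.32716155 0.06450077]
[0.51892917 0.32913961 0.07360543]
```

Run:
```python
from h import *
s=robot.snapshot('side')
im=cv2.imread('pics/a_side.png'); cv2.imwrite('pics/g.png',cv2.resize(im[40:160,20:130],None,fx=5,fy=5,interpolation=cv2.INTER_CUBIC))
print((proj(s,[.17996,.51907,.16732])-[20,40])*5)
w=robot.snapshot('wrist'); cv2.imwrite('pics/g_w.png',w['color'][:,:,::-1])
```

```text
[266.4066698  434.50406719]
```

View pics/g.png

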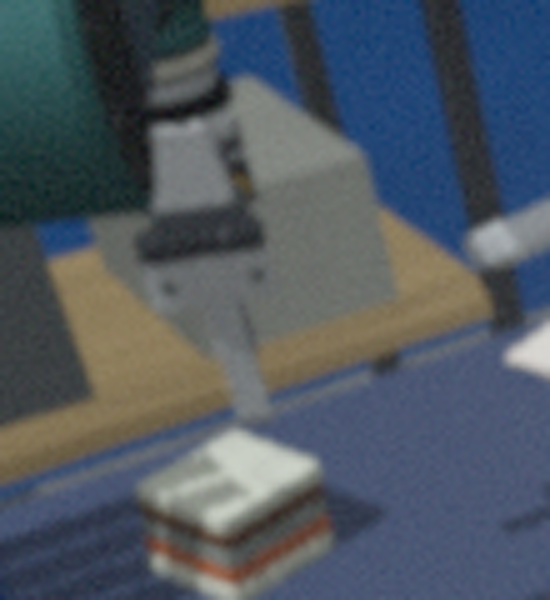

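View pics/g_w.png

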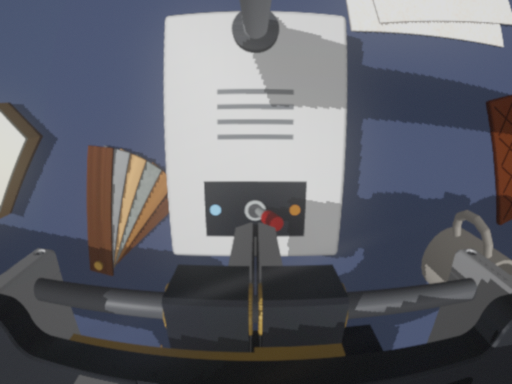

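Run:
```python
from h import *
w=robot.snapshot('wrist');s=robot.snapshot('side');o=robot.get_obs();R_=Rm(o['ee_rot'])
for h in(0,-.01,-.02,-.03):
  for y in(-.008,.008):
    print(h,y,[ (proj(w,o['tool_pos']+R_@[x,y,h],True)).round(1) for x in(-.0125,.0125)],((proj(s,o['tool_pos']+R_@[0,y,h])-[150,90])*6).round())
print(o['width'],o['time'])
crop(w,200,190,310,280,6,'g2')
```

```text
0 -0.008 [array([238.1, 207.4]), array([271.1, 207.4])] [239. 305.]
0 0.008 [array([238.5, 227.1]), array([270.7, 227.1])] [259. 314.]
-0.01 -0.008 [array([237.4, 211.5]), array([271.8, 211.5])] [237. 291.]
-0.01 0.008 [array([237.8, 231.9]), array([271.4, 231.9])] [257. 300.]
-0.02 -0.008 [array([236.6, 216. ]), array([272.6, 216. ])] [236. 277.]
-0.02 0.008 [array([237. , 237.2]), array([272.1, 237.2])] [256. 286.]
-0.03 -0.008 [array([235.7, 220.9]), array([273.4, 220.9])] [234. 262.]
-0.03 0.008 [array([236.2, 242.9]), array([272.9, 242.9])] [254. 271.]
0.00042636614891975973 4.95
```

View pics/g2.png

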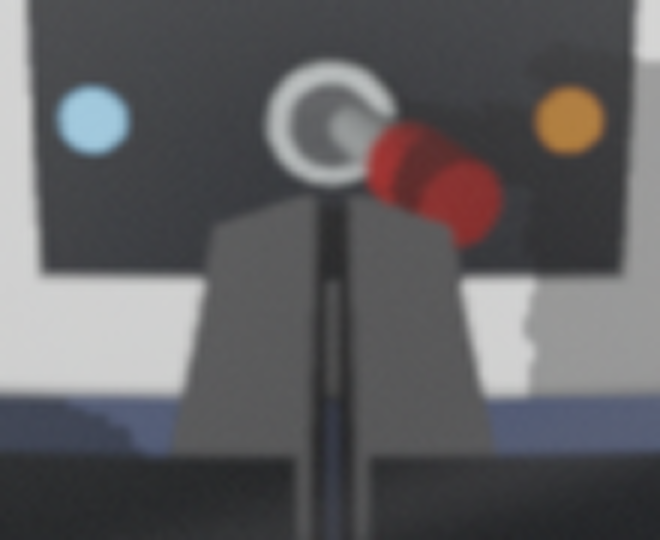

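Run:
```python
from h import *
w=robot.snapshot('wrist');o=robot.get_obs()
c=[plane(w,u,v,.045,True)[:2] for u,v in((166,16),(346,17),(339,254),(175,254))]
print(np.round(c,4),[np.linalg.norm(c[i]-c[i-1]).round(4) for i in range(4)])
print(o['joint_positions'])
```

```text
[[0.4022 0.4738]
 [0.5461 0.5008]
 [0.5864 0.2999]
 [0.4415 0.2722]] [np.float64(0.2054), np.float64(0.1464), np.float64(0.205), np.float64(0.1475)]
[4.81553192e-01 2.40084093e-01 1.40310895e+00 3.70958217e-05
 1.49832158e+00 2.91544049e-01]
```

The fingertips are seen in both views about 34 mm above the reported TCP (z≈0.098), and the lever (crop (460,205)) is untouched. The fingers closed above it, so I open, go lower and close again.

```bash
python3 -m handwheel '{"delta_pos": [[1,0,0],[0,0,0],[0,0,0],[0,0,0],[0,0,0],[0,0,8],[0,0,10],[0,0,10]], "rotation": [[0,0,0],[0,0,0],[0,0,0],[0,0,0],[0,0,0],[0,0,0],[0,0,0],[0,0,0]], "claw": [-0.4,-0.4,-0.4,-0.4,-0.4,-0.4,-0.4,-0.4]}'
python3 - <<'E'
from h import *
w=robot.snapshot('wrist'); crop(w,170,160,340,300,4,'h_w')
s=robot.snapshot('side'); crop(s,150,90,240,160,6,'h_s')
E
```

```text
time: 6.0
tool_pos: [0.5044, 0.3271, 0.0353]
ee_rot: [3.141, 0.001, 0.19]
wrist_force: [0.4, 0.4, -0.0]
width: 0.0654
```

View pics/h_w.png

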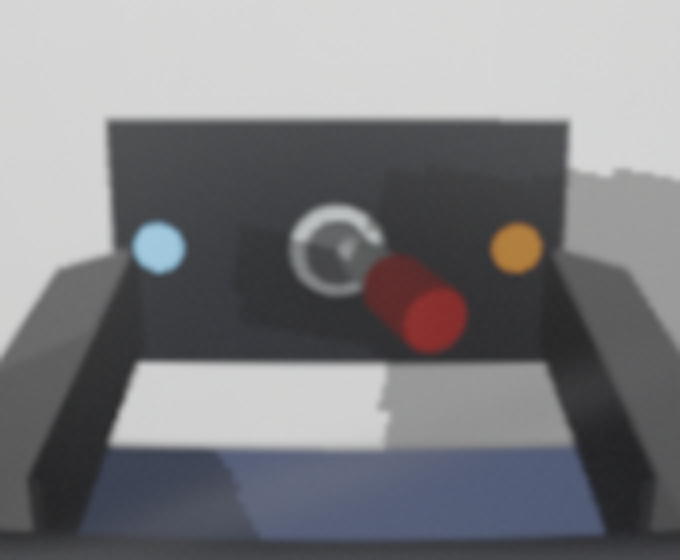

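View pics/h_s.png

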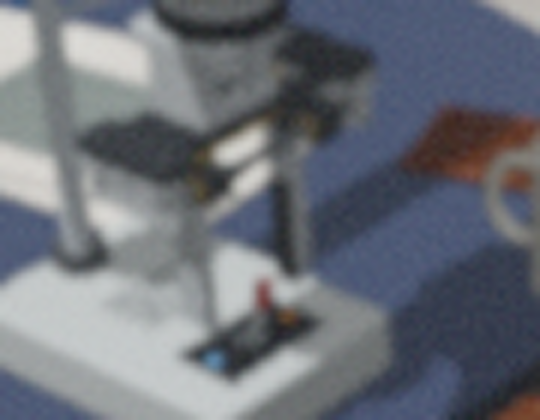

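```bash
python3 -m handwheel '{"delta_pos": [[0,0,0],[0,0,0],[0,0,0],[0,0,0],[0,0,0],[0,0,0],[0,0,0],[0,0,0]], "rotation": [[0,0,0],[0,0,0],[0,0,0],[0,0,0],[0,0,0],[0,0,0],[0,0,0],[0,0,0]], "claw": [1,1,1,1,1,1,1,1]}'
python3 - <<'E'
from h import *
w=robot.snapshot('wrist'); crop(w,170,160,340,300,4,'i_w')
E
```

```text
time: 7.1
tool_pos: [0.5039, 0.3272, 0.0364]
ee_rot: [3.141, 0.002, 0.19]
wrist_force: [-1.2, -0.2, 2.9]
width: 0.0106
```

View pics/i_w.png

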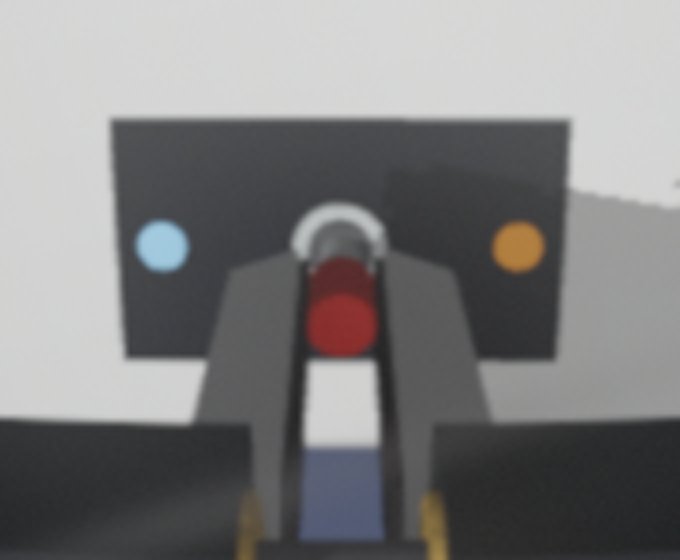

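```bash
python3 -m handwheel '{"delta_pos": [[0,0,0],[0,0,0],[0,0,-45],[2,20,-50],[2,58,0],[2,60,0],[2,60,0],[2,50,0]], "rotation": [[0,0,0],[0,0,0],[0,0,0],[0,0,0],[0,0,0],[0,0,0],[0,0,0],[0,0,0]], "claw": [-0.4,-0.4,-0.4,-0.4,1,1,1,1]}'
python3 - <<'E'
from h import *
w=robot.snapshot('wrist'); np.save('j_w.npy',w,allow_pickle=True); cv2.imwrite('pics/j_w.png',w['color'][:,:,::-1])
s=robot.snapshot('side'); crop(s,150,90,240,160,6,'j_s')
o=robot.get_obs(); print(o['tool_pos'],o['ee_rot'],o['joint_positions'])
E
```

```text
time: 8.15
tool_pos: [0.5617, 0.0835, 0.1313]
ee_rot: [3.141, -0.0, 0.189]
wrist_force: [0.2, 0.2, -0.9]
width: 0.0142
[0.56224579 0.0807859  0.1309814 ] [3.13959541e+00 3.76787552e-04 1.83402147e-01] [ 0.04428987  0.13758755  1.38945257 -0.00203215  1.61464864 -0.13920164]
```

View pics/j_w.png

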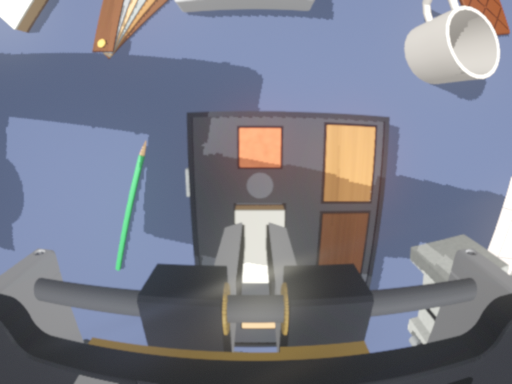

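View pics/j_s.png

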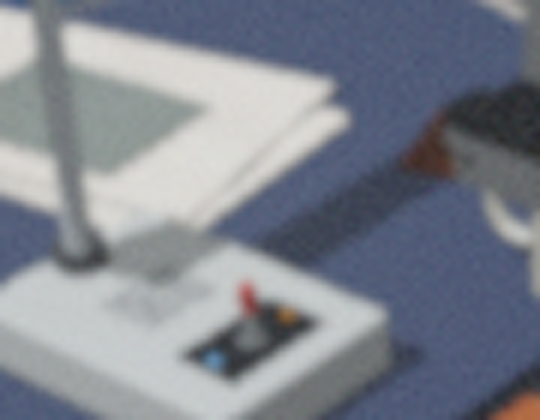

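Wrist view: sample's hollow end edge runs from (236,206) to (284,205), with the disc at (260,185). The side crop shows the toggle upright, tip at (248,295) above the ring at (255,330).

Run:
```python
from h import *
w=np.load('j_w.npy',allow_pickle=True).item()
crop(w,180,100,400,300,3,'k_w')
for n,u,v,z in(('L',236,206.5,.064),('R',284.5,206,.064),('disc',260,185,.062),('orange',260.5,148,.064)): print(n,plane(w,u,v,z,True).round(4))
for n,u,v in (('c',189,114),('c',388,118)): print(n,plane(w,u,v,.066,True).round(4))
```

```text
L [0.5457 0.0682 0.064 ]
R [0.5931 0.0778 0.064 ]
disc [0.5651 0.0938 0.062 ]
orange [0.5585 0.1298 0.064 ]
c [0.4857 0.1501 0.066 ]
c [0.6774 0.1871 0.066 ]
```

View pics/k_w.png

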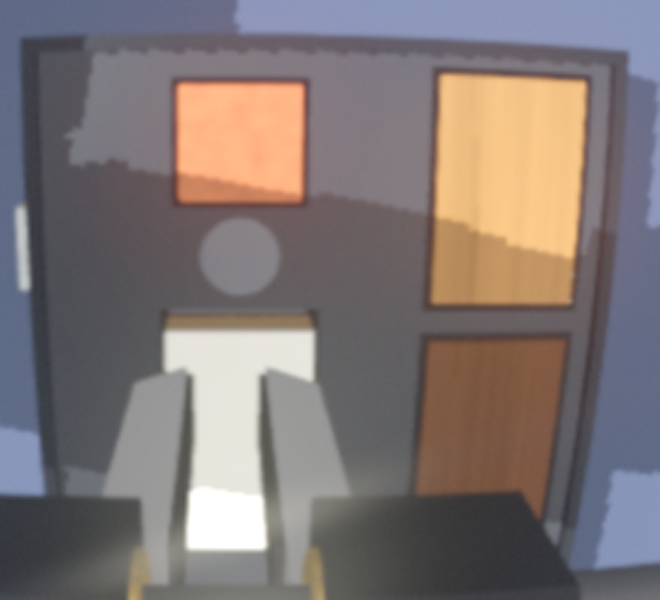

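Run:
```python
from h import *
w=np.load('j_w.npy',allow_pickle=True).item()
L=plane(w,234.8,210,.064,True);Rr=plane(w,284.7,209.8,.064,True);print(L,Rr,np.linalg.norm(L-Rr),np.arctan2(*(Rr-L)[[1,0]]))
a=.19;ny=np.array([-np.sin(a),np.cos(a)]);e=(L+Rr)[:2]/2
print('end',e,'centre',e-.042*ny,'press',e-.010*ny)
o=robot.get_obs();t=o['tool_pos'];R_=Rm(o['ee_rot']);p=e-.010*ny
print(t,'tool delta mm',R_.T@(np.array([*p,.07])-t)*1000)
```

```text
[0.54518761 0.06440811 0.064     ] [0.59415711 0.07396524 0.064     ] 0.04989339822876892 0.19274214158332081
end [0.56967236 0.06918667] centre [0.57760443 0.0279425 ] press [0.57156095 0.05936663]
[0.56224579 0.0807859  0.1309814 ] tool delta mm [ 5.27555623 22.63706761 61.02474784]
```

Run:
```python
from h import *
robot.snapshot('top')
o=robot.get_obs();print(o['time'],o['tool_pos'],o['ee_rot'],o['qvel'].round(3),o['width'])
```

```text
8.3 [0.56174439 0.08342925 0.13100019] [-3.14141623e+00  4.25753224e-04  1.85556202e-01] [ 0.057 -0.004  0.003  0.023  0.007  0.009] 0.0024365973796701655
```

```bash
python3 -m handwheel '{"delta_pos": [[6,26,35],[0,0,35],[0,0,15],[0,0,5],[0,0,2],[0,0,2],[0,0,0],[0,0,0]], "rotation": [[0,0,0],[0,0,0],[0,0,0],[0,0,0],[0,0,0],[0,0,0],[0,0,0],[0,0,0]], "claw": [1,1,1,1,1,1,1,1]}'
python3 - <<'E'
from h import *
w=robot.snapshot('wrist'); crop(w,180,130,350,290,4,'l_w')
o=robot.get_obs(); print(o['tool_pos'],o['wrist_force'])
E
```

```text
time: 9.3
tool_pos: [0.5726, 0.0613, 0.0381]
ee_rot: [3.142, -0.001, 0.19]
wrist_force: [0.4, 1.1, -0.4]
width: 0.0004
[0.57248501 0.06127685 0.03794849] [-0.04381146  0.35000024  0.28163013]
```

View pics/l_w.png

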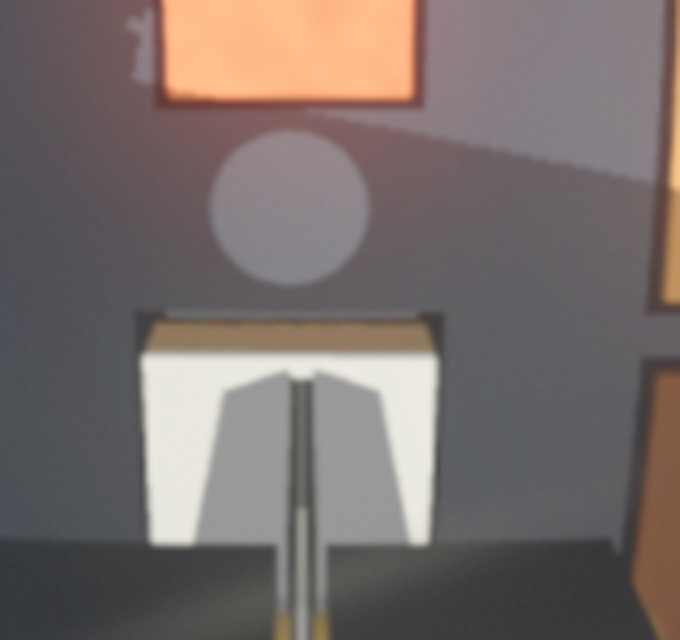

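```bash
python3 -m handwheel '{"delta_pos": [[0,0,4],[0,0,3],[0,0,2],[0,0,2],[0,0,2],[0,0,2],[0,0,2],[0,0,0]], "rotation": [[0,0,0],[0,0,0],[0,0,0],[0,0,0],[0,0,0],[0,0,0],[0,0,0],[0,0,0]], "claw": [1,1,1,1,1,1,1,1]}'
python3 - <<'E'
from h import *
w=robot.snapshot('wrist'); crop(w,180,130,350,290,4,'m_w')
o=robot.get_obs(); print(o['tool_pos'],o['wrist_force'])
E
```

```text
time: 10.35
tool_pos: [0.5722, 0.0626, 0.0208]
ee_rot: [-3.139, -0.001, 0.19]
wrist_force: [-0.8, 4.9, 3.2]
width: 0.0002
[0.57222951 0.06254108 0.02092734] [-1.70766625  4.10346175  3.76330822]
```

View pics/m_w.png

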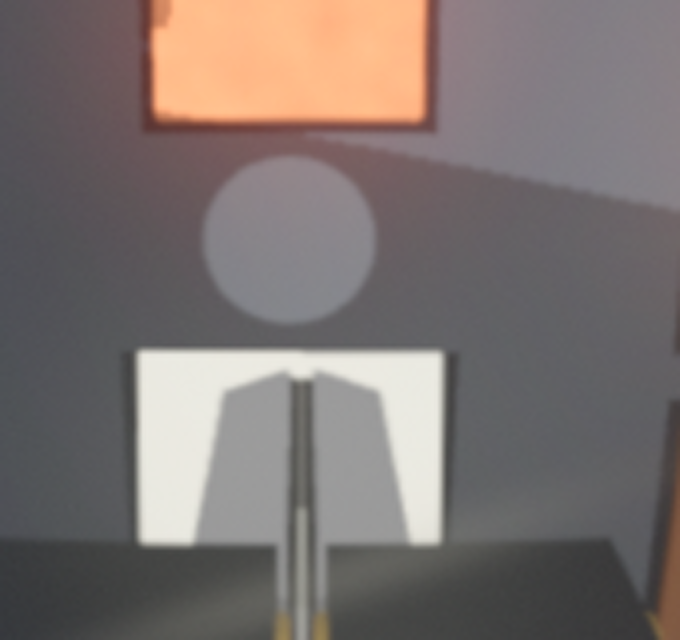

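```bash
python3 -m handwheel '{"delta_pos": [[0,0,2],[0,0,2],[0,0,1],[0,0,1],[0,0,0],[0,0,0],[0,0,0],[0,0,0]], "rotation": [[0,0,0],[0,0,0],[0,0,0],[0,0,0],[0,0,0],[0,0,0],[0,0,0],[0,0,0]], "claw": [1,1,1,1,1,1,1,1]}'
python3 - <<'E'
from h import *
w=robot.snapshot('wrist'); crop(w,180,130,350,290,4,'n_w')
s=robot.snapshot('side'); crop(s,215,130,325,215,6,'n_s')
o=robot.get_obs(); print(o['tool_pos'],o['wrist_force'])
E
```

```text
time: 11.4
tool_pos: [0.5721, 0.0647, 0.0151]
ee_rot: [-3.136, -0.001, 0.191]
wrist_force: [-1.3, 8.7, 4.2]
width: 0.0003
[0.57210315 0.06470426 0.01509444] [-1.65957437  9.80904835  3.76542707]
```

View pics/n_w.png

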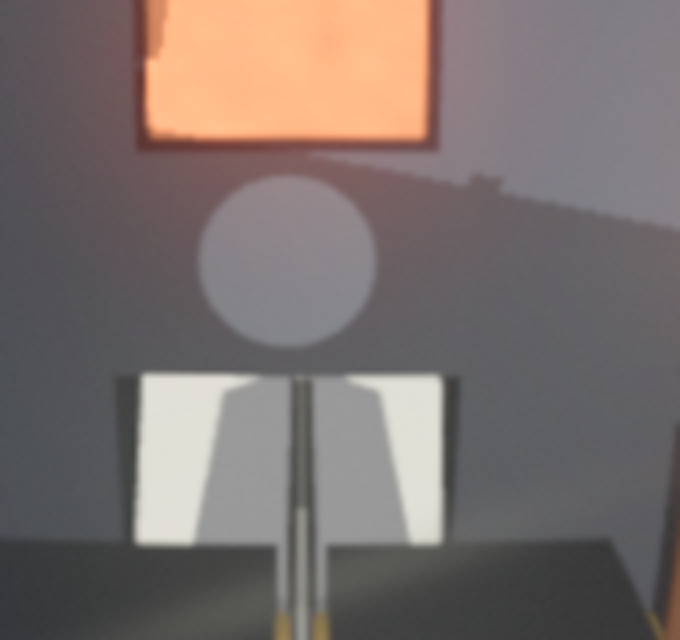

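View pics/n_s.png

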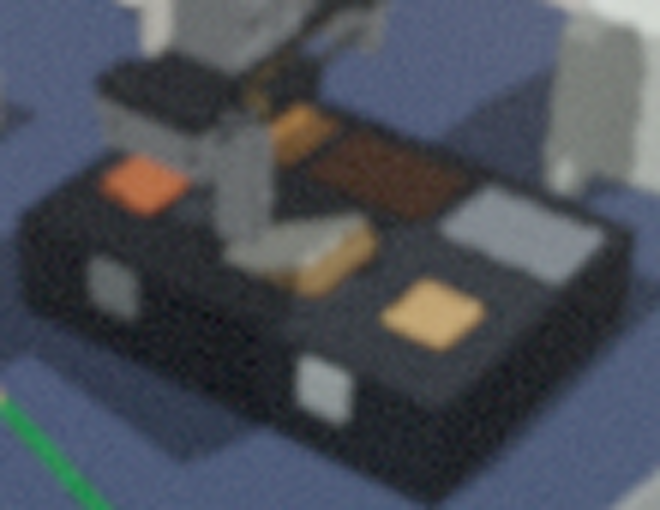

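```bash
python3 -m handwheel '{"delta_pos": [[0,0,2],[0,0,2],[0,0,0],[0,0,0],[0,0,-30],[0,0,-60],[0,0,-30],[0,0,0]], "rotation": [[0,0,0],[0,0,0],[0,0,0],[0,0,0],[0,0,0],[0,0,0],[0,0,0],[0,0,0]], "claw": [1,1,1,1,1,1,-0.2,-0.2]}'
python3 - <<'E'
from h import *
w=robot.snapshot('wrist'); crop(w,160,130,380,300,3,'o_w'); np.save('o_w.npy',w,allow_pickle=True)
s=robot.snapshot('side'); crop(s,215,130,325,215,6,'o_s');np.save('o_s.npy',s,allow_pickle=True)
o=robot.get_obs(); print(o['tool_pos'],o['wrist_force'])
E
```

```text
time: 12.5
tool_pos: [0.5744, 0.0602, 0.1336]
ee_rot: [3.139, -0.006, 0.189]
wrist_force: [0.4, 0.3, -0.6]
width: 0.0173
[0.57157818 0.06055118 0.12887831] [ 0.26859561  0.50358863 -0.77954374]
```

View pics/o_w.png

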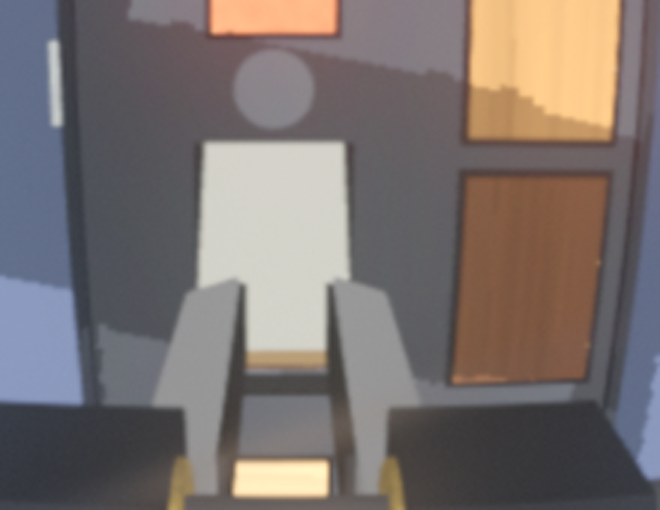

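View pics/o_s.png

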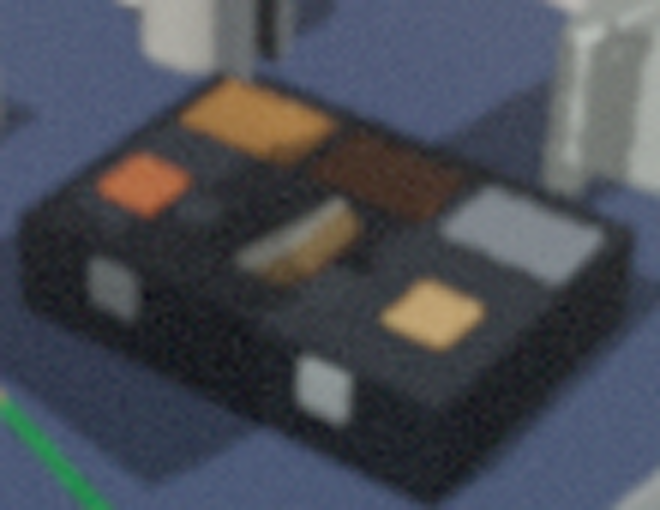

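Run:
```python
from h import *
w=np.load('o_w.npy',allow_pickle=True).item();s=np.load('o_s.npy',allow_pickle=True).item()
a=.191;ny=np.array([-np.sin(a),np.cos(a),0]);nx=np.array([np.cos(a),np.sin(a),0]);n=np.array([.5776,.0279,.062])
for lab,v,z in(('top',247.3,.091),('bot',253.3,.076)):
    p=plane(w,160+286/3,v,z,True)-n; print(lab,(p@nx).round(4),(p@ny).round(4))
def P(x,y,z): return n+nx*x+ny*y+np.array([0,0,z])
for q in((-.025,-.0104,.0289),(.025,-.0104,.0289),(-.025,-.0268,.0142),(.025,-.0268,.0142),(-.025,.0204-.0104+.0,0.0289-.0227)):
    print(q,((proj(s,P(*q))-[215,130])*6).round(),((proj(w,P(*q),True)-[160,130])*3).round())
# lengths check
o=robot.get_obs();print(o['tool_pos'],o['time'])
np.savez('kin.npz',Q=[[1.134,.087,1.371,0,1.684,-.103]])
```

```text
top 0.0039 -0.0129
bot 0.004 -0.0267
(-0.025, -0.0104, 0.0289) [285. 235.] [195. 345.]
(0.025, -0.0104, 0.0289) [338. 192.] [353. 344.]
(-0.025, -0.0268, 0.0142) [309. 269.] [201. 370.]
(0.025, -0.0268, 0.0142) [362. 224.] [348. 370.]
(-0.025, 0.010000000000000002, 0.006199999999999997) [253. 255.] [199. 261.]
[0.57157818 0.06055118 0.12887831] 12.6
```

```bash
cat > kin.py <<'E'
from h import *
from scipy.optimize import least_squares
D=[([1.134,.087,1.371,1.684],[.18,.52,.169]),([.570596,-.347161,1.690695,1.797337],[.269986,.240569,.201679]),([.48187,.069788,1.345329,1.730614],[.451478,.299947,.190888]),
([.481553,.240084,1.403109,1.498322],[.5038,.3272,.0645]),([.04429,.137588,1.389453,1.614649],[.562246,.080786,.130981])]
def f(x,full=False):
    a1,a2,a3,a3o,dz=x; e=[]
    for q,p in D:
        A=q[1];B=q[1]+q[2];C=B+q[3]
        e+=[a1+a2*np.sin(A)+a3*np.sin(B)+a3o*np.cos(B)-np.hypot(p[0],p[1]),dz+a2*np.cos(A)+a3*np.cos(B)-a3o*np.sin(B)-p[2]]
    return np.array(e)
if __name__=='__main__':
    for fix in (0,1):
        g=(lambda y:f([0,y[0],y[1],0,y[2]])) if fix else f
        r=least_squares(g,[.4,.4,.1] if fix else [0,.4,.4,0,.1]); print(r.x.round(4),(r.fun*1000).round(2))
E
python3 kin.py
python3 - <<'E'
from h import *
o=robot.get_obs();print(o['joint_positions'],o['tool_pos'])
E
```

```text
[ 0.0037  0.441   0.5003  0.091  -0.2367] [-0.91 -0.52 -0.01  0.33  0.76 -0.03  0.21  0.15 -0.05  0.07]
[ 0.4014  0.514  -0.2893] [-4.68 -0.64  2.59  2.21 -6.28 -0.14  7.35 -1.16  0.52 -0.26]
[ 7.65093997e-03  1.54699349e-01  1.37429525e+00 -1.09399120e-03
  1.61448169e+00 -1.81874547e-01] [0.57157818 0.06055118 0.12887831]
```

```bash
python3 -m handwheel '{"delta_pos": [[0,31,0],[0,30,0],[0,0,0],[0,0,0],[0,0,0],[0,0,0],[0,0,0],[0,0,0]], "rotation": [[0,0,0],[0.145,0,0],[0.182,0,0],[0.182,0,0],[0.182,0,0],[0.182,0,0],[0,0,0],[0,0,0]], "claw": [-0.5,-0.5,-0.5,-0.5,-0.5,-0.5,-0.5,-0.5]}'
cat > tgt.py <<'E'
from h import *
import sys
def delta(p):
    o=robot.get_obs();Rt=Rm(o['ee_rot']); print('t',o['time'],'tcp',o['tool_pos'].round(4),'rpy',o['ee_rot'].round(3),'q',o['joint_positions'].round(3),'w',o['width'].round(4),'F',o['wrist_force'].round(1))
    print('tool delta mm',(Rt.T@(np.array(p)-o['tool_pos'])*1000).round(1)); return o,Rt
a=.191;ny=np.array([-np.sin(a),np.cos(a),0]);nx=np.array([np.cos(a),np.sin(a),0]);N=np.array([.5776,.0279,0])
def nest(x,y,z): return N+nx*x+ny*y+np.array([0,0,z])
E
python3 - <<'E'
from tgt import *
o,Rt=delta(nest(0,-.028,.0883)); print('axes in nest',(np.c_[nx,ny,[0,0,1]].T@Rt).round(3))
s=robot.snapshot('side'); crop(s,180,60,340,210,5 and 4,'p_s')
w=robot.snapshot('wrist'); cv2.imwrite('pics/p_w.png',w['color'][:,:,::-1])
E
```

```text
time: 13.6
tool_pos: [0.5833, 0.002, 0.1296]
ee_rot: [-2.268, 0.002, 0.19]
wrist_force: [-0.8, 0.2, -0.3]
width: 0.0703Traceback (most recent call last):
  File "<stdin>", line 2, in <module>
  File "tgt.py", line 4, in delta
    o=robot.get_obs();Rt=Rm(o['ee_rot']); print('t',o['time'],'tcp',o['tool_pos'].round(4),'rpy',o['ee_rot'].round(3),'q',o['joint_positions'].round(3),'w',o['width'].round(4),'F',o['wrist_force'].round(1))
                                                                                                                                                            ^^^^^^^^^^^^^^^^
AttributeError: 'float' object has no attribute 'round'
```

```bash
sed -i "s/o\['width'\].round(4)/round(o['width'],4)/" tgt.py
python3 - <<'E'
from tgt import *
o,Rt=delta(nest(0,-.028,.0883)); print('axes in nest',(np.c_[nx,ny,[0,0,1]].T@Rt).round(3))
s=robot.snapshot('side'); crop(s,180,60,340,210,4,'p_s')
w=robot.snapshot('wrist'); cv2.imwrite('pics/p_w.png',w['color'][:,:,::-1])
E
```

```text
t 13.6 tcp [0.5833 0.002  0.1296] rpy [-2.268e+00  2.000e-03  1.900e-01] q [-0.506  0.507  1.197  0.697  1.985 -0.59 ] w 0.0703 F [-0.8  0.2 -0.3]
tool delta mm [-0.6 32.6 25.4]
axes in nest [[ 1.    -0.002 -0.001]
 [-0.001 -0.642  0.766]
 [-0.002 -0.766 -0.642]]
```

View pics/p_s.png

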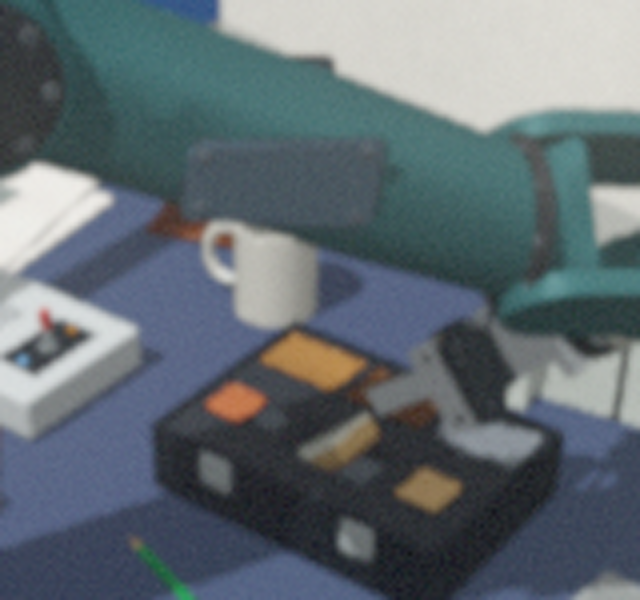

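View pics/p_w.png

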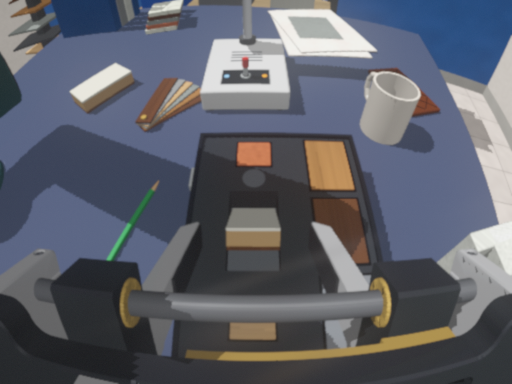

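```bash
cat > kin.py <<'E'
import numpy as np
from scipy.optimize import least_squares
from scipy.spatial.transform import Rotation as R
D=[([1.134,.087,1.371,0,1.684,-.103],[.18,.52,.169]),([.570596,-.347161,1.690695,0,1.797337,-.11941],[.269986,.240569,.201679]),([.48187,.069788,1.345329,0,1.730614,.293191],[.451478,.299947,.190888]),
([.481553,.240084,1.403109,0,1.498322,.291544],[.50376,.327148,.06452]),([.04429,.137588,1.389453,-.002,1.614649,-.1392],[.562246,.080786,.130981]),
([.00765,.1547,1.3743,-.0011,1.61448,-.18187],[.571578,.060551,.128878]),([-.506,.507,1.197,.697,1.985,-.59],[.5833,.002,.1296])]
LO=np.array([-3.1,-.76,.27,-1.08,.17,-2.57]);HI=np.array([3.1,2.03,2.55,4.22,2.65,2.57])
Rz=lambda a:R.from_euler('z',a);Ry=lambda a:R.from_euler('y',a)
def fk(q,x):
    a1,a2,a3,a3o,d1,L,e1,e2=x
    A=Rz(q[0]);p=A.apply([a1,e1,d1]);A=A*Ry(q[1]);p=p+A.apply([0,0,a2]);A=A*Ry(q[2])
    A=A*Rz(s4*q[3]);p=p+A.apply([0,0,a3])+ (A*Rz(-s4*q[3])).apply([a3o,0,0]);A=A*Ry(q[4]);p=p+A.apply([0,e2,L]);A=A*Rz(q[5]);return p,A
s4=1
def fit():
    f=lambda x:np.concatenate([fk(q,x)[0]-p for q,p in D]+[[1e-3*x[0]]])
    return least_squares(f,[0,.44,.5,.09,.15,.39,.05,0.0])
if __name__=='__main__':
    for s4 in(1,-1):
        r=fit();print(s4,r.x.round(4),(r.fun*1000).round(1)); p,A=fk(D[-1][0],r.x);print(A.as_matrix().round(3));
E
python3 kin.py; python3 -c "
from h import *;print(Rm([-2.268,.002,.19]).round(3))"
```

```text
1 [-3.000e-04  4.498e-01  5.000e-01  1.024e-01  1.535e-01  3.876e-01
  5.710e-02 -5.000e-04] [ 0.1 -0.4 -0.4  0.   0.   0.1  0.1  0.2  0.1 -0.  -0.   0.   0.1  0.1
  0.1  0.1  0.   0.1  0.1  0.   0.  -0. ]
[[-0.982 -0.12  -0.146]
 [-0.189  0.631  0.753]
 [ 0.001  0.766 -0.642]]
-1 [-0.1215  0.3301  0.5832  0.3932  0.0777 -0.0843  0.3761 -0.3043] [-2.040e+01 -8.400e+00 -3.200e+00  4.720e+01  4.840e+01  1.910e+01
 -7.100e+00  1.350e+01  2.400e+00 -8.480e+01 -2.710e+01 -1.620e+01
 -4.220e+01  1.400e+01 -9.900e+00 -4.340e+01  1.520e+01 -9.500e+00
  6.290e+01 -1.401e+02  1.730e+01 -1.000e-01]
[[-0.691 -0.105 -0.715]
 [ 0.141  0.951 -0.275]
 [ 0.709 -0.291 -0.642]]
[[ 0.982  0.12  -0.146]
 [ 0.189 -0.631  0.753]
 [-0.002 -0.767 -0.642]]
```

```bash
cat > ik.py <<'E'
import kin,numpy as np
from scipy.optimize import least_squares
from scipy.spatial.transform import Rotation as R
X=kin.fit().x
def toolR(yaw,alpha): # alpha + : fingers swing to nest -y (tool +y)
    return R.from_euler('z',yaw)*R.from_euler('x',np.pi)*R.from_euler('x',-alpha)
def ik(p,A,q0):
    F=lambda q:(lambda pa:np.concatenate([(pa[0]-p)*5,(A.inv()*(pa[1]*R.from_euler('z',np.pi))).as_rotvec()]))(kin.fk(q,X))
    r=least_squares(F,np.clip(q0,kin.LO+1e-3,kin.HI-1e-3),bounds=(kin.LO,kin.HI)); return r.x,np.abs(r.fun).max()
E
python3 - <<'E'
from ik import *
A=toolR(.19,np.deg2rad(-50)).as_matrix();print(A.round(3))
q=[-.506,.507,1.197,.697,1.985,-.59]
mat=np.array([.610,-.287,0])
for al in(58,62,66,70):
  for yd in range(-100,200,20):
    yaw=np.deg2rad(yd);A=toolR(yaw,np.deg2rad(al));t=A.as_matrix()[:,2]
    # tips point: block far; grip point ~27mm from centre toward body, z .035 ; body side = -t horizontally
    th=t*[1,1,0];th/=np.linalg.norm(th)
    T=mat-th*.027+[0,0,.035]; p=T+.034*t
    best=None
    for s in ([-.3,.3,1.6,-.5,1.2,-.3],[-.2,.2,1.9,-.9,.8,1],[-.6,.3,1.6,-.9,1.0,-1.5],[-.3,.4,1.5,2.8,.6,0]):
        x,e=ik(p,A,np.array(s,float))
        if e<1e-3 and (best is None): best=x
    if best is not None: print(al,yd,best.round(2),'margin',np.minimum(best-kin.LO,kin.HI-best).min().round(2))
E
```

```text
[[ 0.982  0.121 -0.145]
 [ 0.189 -0.631  0.752]
 [ 0.    -0.766 -0.643]]
58 -60 [-0.2   1.12  0.49 -0.79  2.23  0.58] margin 0.22
58 -40 [-0.11  0.91  0.89 -0.85  1.92  0.52] margin 0.23
58 -20 [-0.05  0.7   1.24 -0.95  1.61  0.47] margin 0.13
58 0 [-0.03  0.5   1.56 -1.08  1.3   0.41] margin 0.0
58 160 [-0.95  0.81  1.06  0.83  1.88  2.55] margin 0.02
58 180 [-0.85  1.01  0.69  0.74  2.17  2.48] margin 0.09
62 -60 [-0.19  1.18  0.44 -0.86  2.27  0.54] margin 0.17
62 -40 [-0.1   0.94  0.86 -0.91  1.95  0.52] margin 0.17
62 -20 [-0.03  0.74  1.23 -1.    1.64  0.49] margin 0.08
62 60 [-0.53  0.04  2.24  3.13  0.22  1.58] margin 0.05
62 160 [-0.96  0.84  1.04  0.88  1.91  2.55] margin 0.02
62 180 [-0.86  1.06  0.65  0.8   2.21  2.5 ] margin 0.07
66 -60 [-0.18  1.23  0.39 -0.93  2.31  0.5 ] margin 0.12
66 -40 [-0.09  0.98  0.84 -0.96  1.99  0.52] margin 0.12
66 -20 [-0.02  0.77  1.22 -1.05  1.67  0.52] margin 0.03
66 60 [-0.53  0.08  2.26  3.13  0.36  1.58] margin 0.19
66 80 [-0.87  0.12  2.21  1.89  0.67  2.42] margin 0.15
66 100 [-1.05  0.28  2.01  1.45  1.05  2.53] margin 0.04
66 120 [-1.09  0.47  1.72  1.2   1.36  2.55] margin 0.02
66 140 [-1.05  0.67  1.39  1.04  1.66  2.55] margin 0.02
66 160 [-0.97  0.88  1.02  0.93  1.95  2.54] margin 0.03
66 180 [-0.87  1.1   0.62  0.86  2.25  2.53] margin 0.04
70 -60 [-0.18  1.28  0.33 -1.02  2.35  0.44] margin 0.06
70 -40 [-0.08  1.02  0.81 -1.02  2.02  0.51] margin 0.06
70 60 [-0.53  0.13  2.29  3.13  0.5   1.58] margin 0.26
70 80 [-0.89  0.17  2.23  2.02  0.75  2.27] margin 0.3
70 100 [-1.07  0.33  2.02  1.53  1.1   2.43] margin 0.14
70 120 [-1.1   0.51  1.72  1.26  1.4   2.49] margin 0.08
70 140 [-1.06  0.71  1.38  1.09  1.69  2.53] margin 0.04
70 160 [-0.98  0.92  1.01  0.98  1.98  2.54] margin 0.03
70 180 [-0.88  1.15  0.58  0.92  2.29  2.56] margin 0.01
```

```bash
python3 -m handwheel '{"delta_pos": [[0,0,0],[-0.6,20,9],[0,19,9.5],[0,0,0],[0,0,20],[0,0,20],[0,0,10],[0,0,0]], "rotation": [[0.14,0,0],[0,0,0],[0,0,0],[0,0,0],[0,0,0],[0,0,0],[0,0,0],[0,0,0]], "claw": [-0.5,-0.5,-0.5,-0.5,-0.5,-0.5,-0.5,-0.5]}'
python3 - <<'E'
from tgt import *
o,Rt=delta(nest(0,.0196,.0551))
s=robot.snapshot('side'); crop(s,215,110,335,210,5,'q_s')
w=robot.snapshot('wrist'); crop(w,140,130,380,320,3,'q_w')
T=o['tool_pos']-.034*Rt[:,2]; print('T',(proj(s,T)-[215,110])*5,(proj(w,T,True)-[140,130])*3)
for q in((-.025,-.0104,.0909),(.025,-.0104,.0909),(-.025,-.0268,.0762),(.025,-.0268,.0762)): print(((proj(s,nest(*q))-[215,110])*5).round(),((proj(w,nest(*q),True)-[140,130])*3).round())
E
```

```text
time: 14.7
tool_pos: [0.5756, 0.039, 0.0611]
ee_rot: [-2.128, 0.001, 0.191]
wrist_force: [-0.4, 0.0, -0.3]
width: 0.0702
t 14.7 tcp [0.5756 0.039  0.0611] rpy [-2.128e+00  1.000e-03  1.910e-01] q [-0.5    0.605  1.293  0.77   1.92  -0.681] w 0.0702 F [-0.4  0.  -0.3]
tool delta mm [-0.1  0.7 10.2]
T [268.32787343 296.36536717] [342.87502506 307.07239988]
[237. 296.] [227. 248.]
[282. 260.] [458. 248.]
[258. 324.] [227. 348.]
[301. 287.] [457. 349.]
```

View pics/q_s.png

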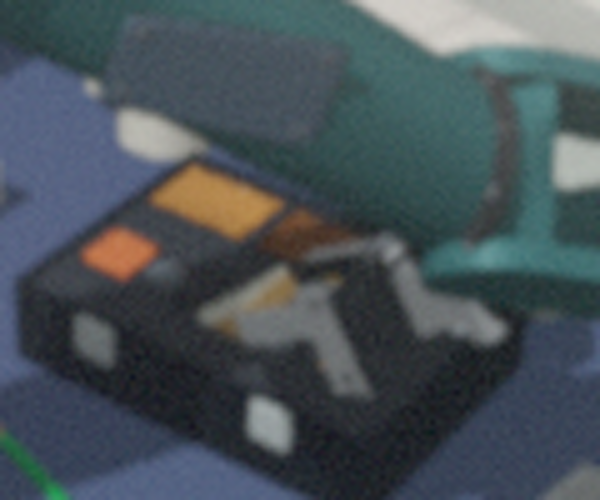

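View pics/q_w.png

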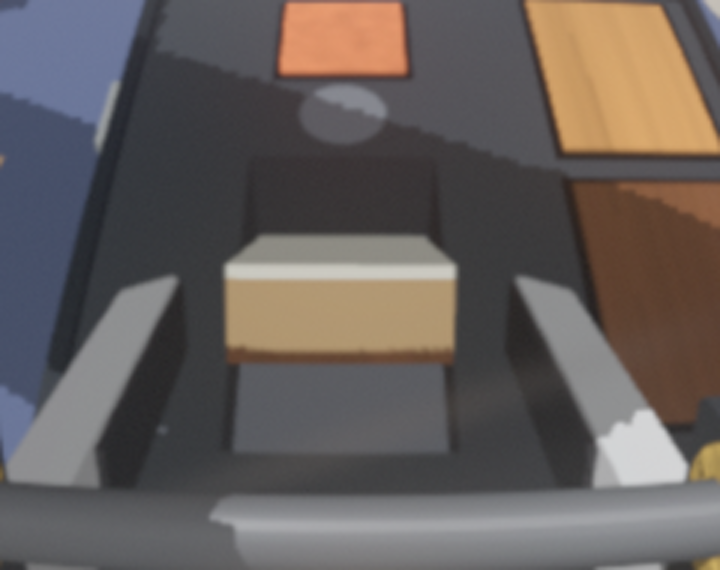

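```bash
python3 -m handwheel '{"delta_pos": [[0,0,6],[0,0.5,6],[0,0,0],[0,0,0],[0,0,0],[0,0,0],[0,0,0],[0,0,0]], "rotation": [[0,0,0],[0,0,0],[0,0,0],[0,0,0],[0,0,0],[0,0,0],[0,0,0],[0,0,0]], "claw": [-0.5,-0.5,-0.5,1,1,1,1,1]}'
python3 - <<'E'
from tgt import *
o,Rt=delta(nest(0,.0196,.0551))
w=robot.snapshot('wrist'); crop(w,140,130,380,320,3,'r_w')
E
```

```text
time: 15.8
tool_pos: [0.5743, 0.0477, 0.0545]
ee_rot: [-2.129, -0.0, 0.19]
wrist_force: [-0.3, -0.6, 0.7]
width: 0.0496
t 15.8 tcp [0.5743 0.0477 0.0545] rpy [-2.129 -0.     0.19 ] q [-0.49   0.602  1.312  0.772  1.901 -0.686] w 0.0496 F [-0.3 -0.6  0.7]
tool delta mm [-0.5 -0.3 -0.7]
```

View pics/r_w.png

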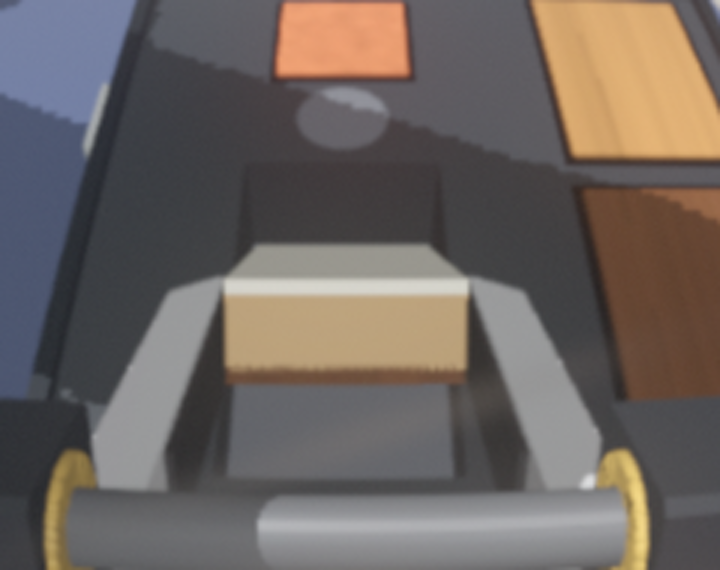

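```bash
python3 -m handwheel '{"delta_pos": [[0,-3,-10],[0,-6,-20],[0,-8,-28],[0,-34,-21],[0,-42,-26],[0,-17,-11],[0,0,0],[0,0,0]], "rotation": [[0,0,0],[0,0,0],[0,0,0],[0,0,0],[0,0,0],[0,0,0],[0,0,0],[0,0,0]], "claw": [1,1,1,1,1,1,1,1]}'
python3 - <<'E'
from tgt import *
o,Rt=delta(nest(0,.0196,.0551))
s=robot.snapshot('side'); crop(s,215,80,335,210,4,'s_s')
w=robot.snapshot('wrist'); cv2.imwrite('pics/s_w.png',w['color'][:,:,::-1])
t=robot.snapshot('top'); np.save('s_t.npy',t,allow_pickle=True); cv2.imwrite('pics/s_t.png',t['color'][:,:,::-1])
E
```

```text
time: 16.85
tool_pos: [0.5813, 0.0084, 0.2071]
ee_rot: [-2.127, 0.003, 0.19]
wrist_force: [0.4, 0.4, 0.2]
width: 0.0498
t 16.85 tcp [0.5813 0.0084 0.2071] rpy [-2.127  0.003  0.19 ] q [-0.534  0.517  1.115  0.847  2.129 -0.49 ] w 0.0498 F [0.4 0.4 0.2]
tool delta mm [  0.5 108.3 113.8]
```

View pics/s_s.png

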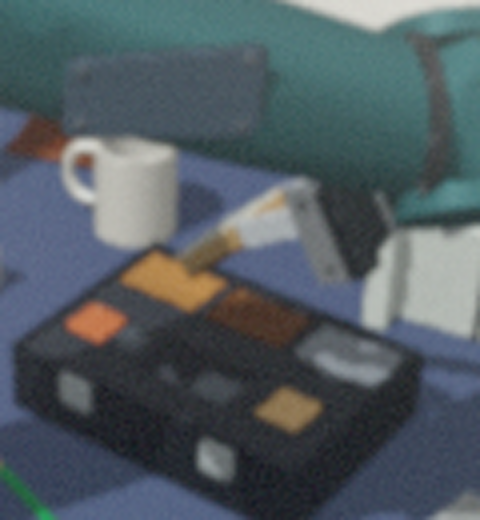

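View pics/s_w.png

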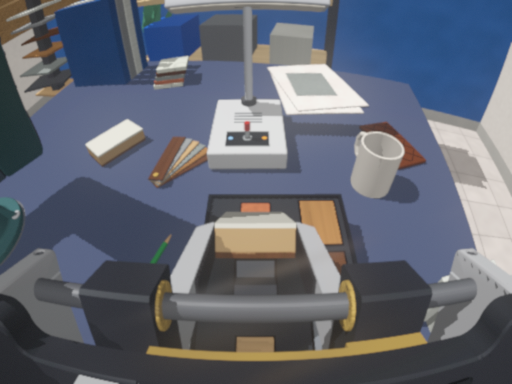

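View pics/s_t.png

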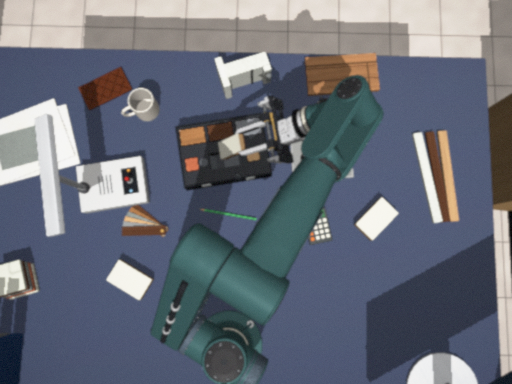

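Run:
```python
from h import *
t=np.load('s_t.npy',allow_pickle=True).item();s=robot.snapshot('side')
im=cv2.imread('pics/a_top.png').astype(int)[115:195,280:365]
g=im.max(2)-im.min(2); m=((im[:,:,2]>110)&(g<40)).astype(np.uint8)
c,_=cv2.findContours(m,0,cv2.CHAIN_APPROX_NONE);c=max(c,key=cv2.contourArea)
P=np.array([plane(t,p[0][0]+280,p[0][1]+115,.003)[:2] for p in c],dtype=np.float32)*1000
print(cv2.minAreaRect(P))
im=cv2.imread('pics/a_side.png').astype(int)[195:270,295:395];g=im.max(2)-im.min(2);m=((im[:,:,2]>100)&(g<40)).astype(np.uint8)
c,_=cv2.findContours(m,0,cv2.CHAIN_APPROX_NONE);c=max(c,key=cv2.contourArea)
P=np.array([plane(s,p[0][0]+295,p[0][1]+195,.003)[:2] for p in c],dtype=np.float32)*1000
print(cv2.minAreaRect(P))
for u,v in((217,60),(270,55),(272,78),(225,97)): print('white thing z0/.1',plane(t,u,v,0).round(3)[:2],plane(t,u,v,.1).round(3)[:2])
```

```text
((609.207763671875, -284.9836120605469), (166.83572387695312, 207.08721923828125), 4.29520320892334)
((609.615478515625, -286.61846923828125), (169.69239807128906, 205.56024169921875), 4.2686543464660645)
white thing z0/.1 [0.931 0.071] [0.886 0.06 ]
white thing z0/.1 [ 0.953 -0.11 ] [ 0.906 -0.107]
white thing z0/.1 [ 0.871 -0.118] [ 0.83  -0.115]
white thing z0/.1 [0.8   0.039] [0.764 0.031]
```

Run:
```python
from ik import *
mat=np.array([.6095,-.286,0])
for yd in(-15,-10,-5,0):
  print('yaw',yd)
  q=np.array([-.534,.517,1.115,.847,2.129,-.49])
  yaw=np.deg2rad(yd)
  A=toolR(.19,0);q,e=ik(np.array([.5813,.0084,.2071]),A,q);print(' up',q.round(2),round(e,4))
  A=toolR(yaw,0);q,e=ik(np.array([.5813,.0084,.2071]),A,q)
  for al,Tz in((0,.2),(20,.2),(40,.12),(58,.08),(58,.04),(58,.017),(60,.017)):
    A=toolR(yaw,np.deg2rad(al));t=A.as_matrix()[:,2];t58=toolR(yaw,np.deg2rad(58)).as_matrix()[:,2];th=t58*[1,1,0];th/=np.linalg.norm(th)
    T=mat-.027*th+[0,0,Tz];p=T+.034*t
    q,e=ik(p,A,q);print(' ',al,Tz,p.round(4),q.round(2),round(e,4),'wrist',(p-.3876*t).round(3))
```

```text
yaw -15
 up [-0.08  0.15  1.22 -0.    1.77 -0.27] 0.0
  0 0.2 [ 0.6165 -0.2599  0.166 ] [-0.48  0.36  1.05 -0.    1.73 -0.22] 0.0 wrist [ 0.616 -0.26   0.554]
  20 0.2 [ 0.6135 -0.2712  0.1681] [-0.3   0.35  1.11 -0.35  1.66 -0.08] 0.0 wrist [ 0.648 -0.143  0.532]
  40 0.12 [ 0.6108 -0.281   0.094 ] [-0.14  0.44  1.26 -0.69  1.54  0.18] 0.0 wrist [ 0.675 -0.04   0.391]
  58 0.08 [ 0.609  -0.2878  0.062 ] [-0.04  0.6   1.3  -0.97  1.58  0.4 ] 0.0 wrist [0.694 0.03  0.267]
  58 0.04 [ 0.609  -0.2878  0.022 ] [-0.04  0.64  1.32 -0.97  1.54  0.45] 0.0 wrist [0.694 0.03  0.227]
  58 0.017 [ 0.609  -0.2878 -0.001 ] [-0.04  0.67  1.33 -0.98  1.52  0.48] 0.0 wrist [0.694 0.03  0.204]
  60 0.017 [ 0.6089 -0.2884  0.    ] [-0.03  0.69  1.32 -1.    1.54  0.5 ] 0.0 wrist [0.696 0.036 0.194]
yaw -10
 up [-0.08  0.15  1.22 -0.    1.77 -0.27] 0.0
  0 0.2 [ 0.6142 -0.2594  0.166 ] [-0.48  0.35  1.06 -0.    1.73 -0.31] 0.0 wrist [ 0.614 -0.259  0.554]
  20 0.2 [ 0.6122 -0.2709  0.1681] [-0.3   0.32  1.15 -0.35  1.63 -0.16] 0.0 wrist [ 0.635 -0.14   0.532]
  40 0.12 [ 0.6104 -0.2809  0.094 ] [-0.14  0
[... 1362 characters left out ...]
 0.34  1.07 -0.    1.73 -0.49] 0.0 wrist [ 0.61  -0.259  0.554]
  20 0.2 [ 0.6095 -0.2706  0.1681] [-0.31  0.26  1.22 -0.33  1.55 -0.33] 0.0 wrist [ 0.61  -0.138  0.532]
  40 0.12 [ 0.6095 -0.2809  0.094 ] [-0.15  0.3   1.45 -0.71  1.34  0.01] 0.0 wrist [ 0.61  -0.032  0.391]
  58 0.08 [ 0.6095 -0.2878  0.062 ] [-0.03  0.44  1.54 -1.06  1.34  0.34] 0.0 wrist [0.61  0.041 0.267]
  58 0.04 [ 0.6095 -0.2878  0.022 ] [-0.03  0.49  1.56 -1.07  1.3   0.41] 0.0 wrist [0.61  0.041 0.227]
  58 0.017 [ 0.6095 -0.2878 -0.001 ] [-0.03  0.53  1.56 -1.08  1.28  0.44] 0.0036 wrist [0.61  0.041 0.204]
  60 0.017 [ 0.6095 -0.2884 -0.    ] [-0.02  0.54  1.55 -1.08  1.31  0.44] 0.0293 wrist [0.61  0.047 0.194]
```

```bash
python3 -m handwheel '{"delta_pos": [[0,0,0],[0,0,0],[0,0,0],[0,0,0],[0,0,0],[0,0,0],[0,0,0],[0,0,0]], "rotation": [[-0.169,0,0],[-0.169,0,0],[-0.169,0,0],[-0.169,0,0],[-0.169,0,0],[-0.168,0,0],[0,0,0.18],[0,0,0.18]], "claw": [1,1,1,1,1,1,1,1]}'
python3 - <<'E'
from tgt import *
delta([.6142,-.2594,.190])
E
```

```text
time: 18.05
tool_pos: [0.581, 0.01, 0.2083]
ee_rot: [-3.141, 0.002, -0.173]
wrist_force: [-0.3, -0.5, -1.2]
width: 0.0499
t 18.05 tcp [0.581  0.01   0.2083] rpy [-3.141e+00  2.000e-03 -1.730e-01] q [-8.100e-02  1.550e-01  1.218e+00  1.000e-03  1.771e+00  9.300e-02] w 0.0499 F [-0.3 -0.5 -1.2]
tool delta mm [ 79.2 259.7  18. ]
```

```bash
python3 -m handwheel '{"delta_pos": [[15,52,0],[16,52,0],[16,52,0],[16,52,0],[16,51.5,0],[0,0,0],[0,0,0],[0,0,0]], "rotation": [[0,0,0],[0,0,0],[0,0,0],[0,0,0],[0,0,0],[-0.169,0,0],[-0.169,0,0],[-0.169,0,0]], "claw": [1,1,1,1,1,1,1,1]}'
python3 -m handwheel '{"delta_pos": [[0,0,0],[0,0,0],[0,0,0],[0,0,0],[0,0,0],[0,0,0],[0,0,0],[0,0,0]], "rotation": [[-0.169,0,0],[-0.169,0,0],[-0.167,0,0],[0,0,0],[0,0,0],[0,0,0],[0,0,0],[0,0,0]], "claw": [1,1,1,1,1,1,1,1]}'
python3 - <<'E'
from tgt import *
o,Rt=delta([.6092,-.2878,.075])
print(Rt.round(3))
s=robot.snapshot('side'); crop(s,240,110,430,270,4,'t_s');np.save('t_s.npy',s,allow_pickle=True)
w=robot.snapshot('wrist'); cv2.imwrite('pics/t_w.png',w['color'][:,:,::-1])
T=o['tool_pos']-.034*Rt[:,2];print((proj(s,T)-[240,110])*4)
E
```

```text
time: 19.05
tool_pos: [0.6155, -0.2611, 0.2088]
ee_rot: [2.631, 0.0, -0.171]
wrist_force: [0.1, -0.4, -1.6]
width: 0.0497
time: 20.05
tool_pos: [0.6156, -0.2615, 0.2101]
ee_rot: [2.131, -0.002, -0.171]
wrist_force: [0.3, -1.1, -0.9]
width: 0.0495
t 20.05 tcp [ 0.6156 -0.2615  0.2101] rpy [ 2.131e+00 -2.000e-03 -1.710e-01] q [ 0.008  0.421  1.243 -0.994  1.672  0.176] w 0.0495 F [ 0.3 -1.1 -0.9]
tool delta mm [  -2.1 -100.2   94.6]
[[ 0.985 -0.092 -0.143]
 [-0.17  -0.523 -0.835]
 [ 0.002  0.847 -0.531]]
[413.34675772 199.05898097]
```

View pics/t_s.png

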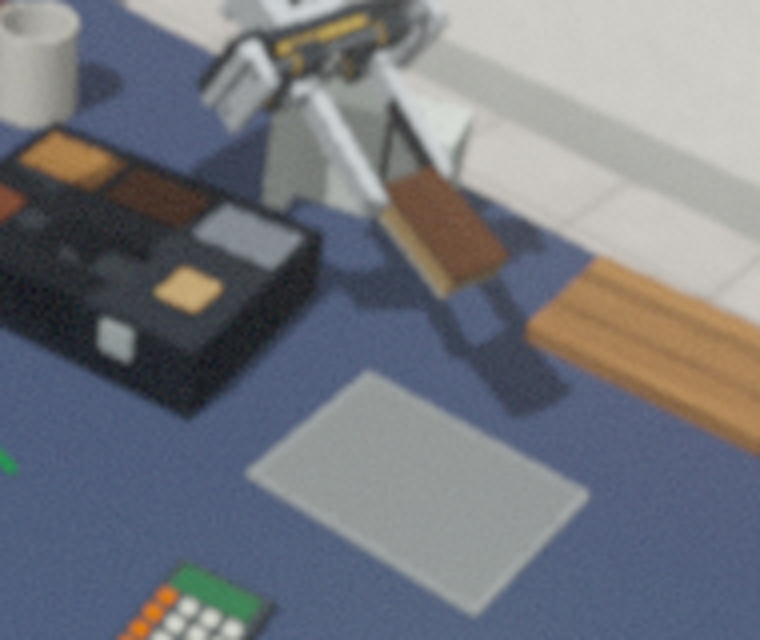

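View pics/t_w.png

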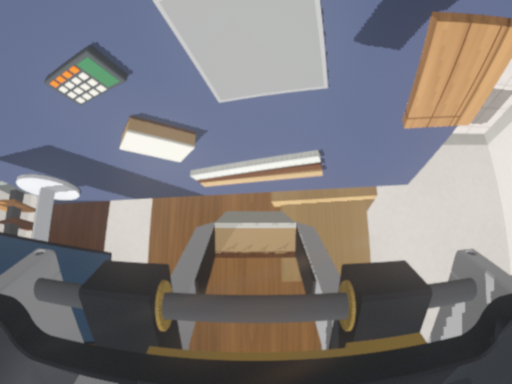

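```bash
python3 -m handwheel '{"delta_pos": [[-0.5,-28,26],[-0.5,-28,26],[-0.5,-28,25],[-0.5,-29,25],[0,-13,8],[0,0,0],[0,0,0],[0,0,0]], "rotation": [[0,0,0],[0,0,0],[0,0,0],[0,0,0],[0,0,0],[0,0,0],[0,0,0],[0,0,0]], "claw": [1,1,1,1,1,1,1,1]}'
python3 - <<'E'
from tgt import *
o,Rt=delta([.6092,-.2878,-.001])
s=robot.snapshot('side'); crop(s,240,110,430,270,4,'u_s');np.save('u_s.npy',s,allow_pickle=True)
t=robot.snapshot('top'); crop(t,240,90,400,200,4,'u_t')
T=o['tool_pos']-.034*Rt[:,2];print((proj(s,T)-[240,110])*4,T)
E
```

```text
time: 21.15
tool_pos: [0.6106, -0.2864, 0.0461]
ee_rot: [2.13, -0.004, -0.17]
wrist_force: [0.0, -0.5, -1.0]
width: 0.0499
t 21.15 tcp [ 0.6106 -0.2864  0.0461] rpy [ 2.13  -0.004 -0.17 ] q [-0.029  0.56   1.396 -1.003  1.48   0.403] w 0.0499 F [ 0.  -0.5 -1. ]
tool delta mm [ -1.3 -39.1  26.3]
[402.0869794  398.19368975] [ 0.61537082 -0.25798831  0.06413408]
```

View pics/u_s.png

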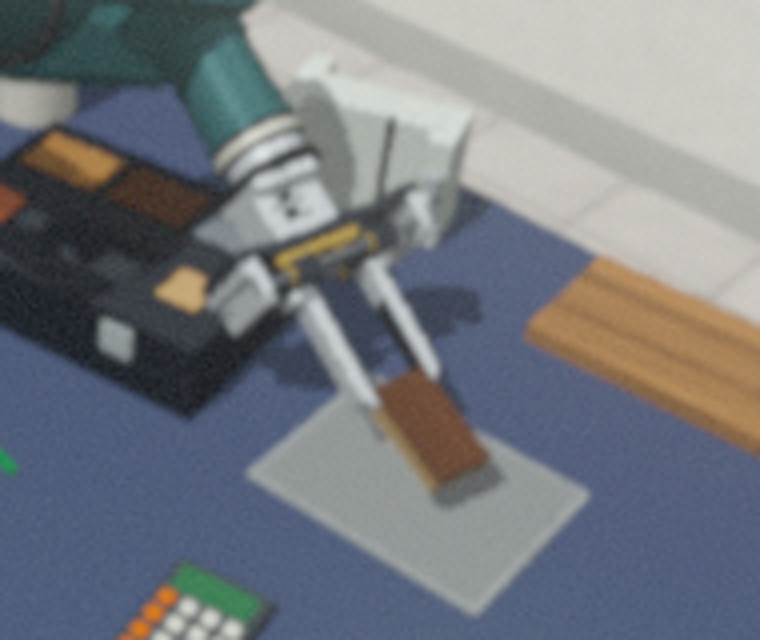

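View pics/u_t.png

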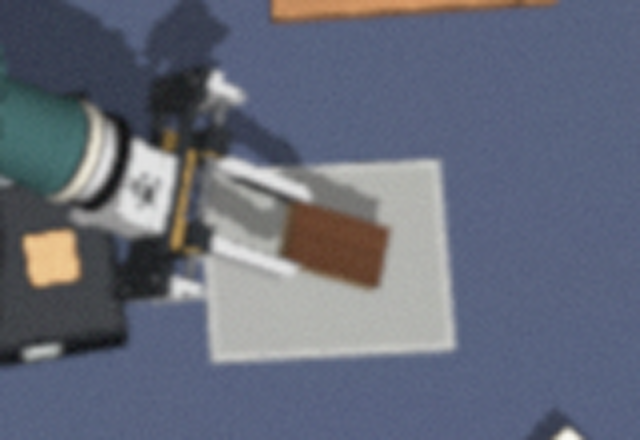

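Run:
```python
from tgt import *
t=robot.snapshot('top')
im=t['color'].astype(int);sub=im[130:170,300:345];m=((sub[:,:,0]-sub[:,:,2]>35)&(sub[:,:,0]<150)).astype(np.uint8)
c,_=cv2.findContours(m,0,cv2.CHAIN_APPROX_NONE);c=max(c,key=cv2.contourArea)
for z in(.06,.065):
  P=np.array([plane(t,p[0][0]+300,p[0][1]+130,z)[:2] for p in c],dtype=np.float32)*1000
  print(z,cv2.minAreaRect(P))
o=robot.get_obs();Rt=Rm(o['ee_rot']);T=o['tool_pos']-.034*Rt[:,2]
th=Rt[:,2]*[1,1,0];th/=np.linalg.norm(th)
c74=T+.027*(th*np.cos(np.deg2rad(16))+[0,0,-np.sin(np.deg2rad(16))]);print('model centre',c74,'walnut face centre',c74+.011*(th*np.sin(.28)+[0,0,np.cos(.28)]))
```

```text
0.06 ((608.434814453125, -283.0702209472656), (80.95671081542969, 50.54484558105469), 72.45375061035156)
0.065 ((607.2523193359375, -282.30963134765625), (80.66246795654297, 50.3609619140625), 72.45343780517578)
model centre [ 0.61035716 -0.28361956  0.05567261] walnut face centre [ 0.60984716 -0.28661638  0.06624422]
```

```bash
python3 -m handwheel '{"delta_pos": [[-1,-12,11],[0,-10,8],[0,-4,3],[0,-3,2],[0,-3,2],[0,-2,1],[0,0,0],[0,0,0]], "rotation": [[0,0,0],[0,0,0],[0,0,0],[0,0,0],[0,0,0],[0,0,0],[0,0,0],[0,0,0]], "claw": [1,1,1,1,1,1,1,1]}'
python3 - <<'E'
from tgt import *
o,Rt=delta([.6085,-.2917,-.001])
s=robot.snapshot('side'); crop(s,270,130,400,260,4,'v_s')
t=robot.snapshot('top'); crop(t,260,110,370,200,6,'v_t')
E
```

```text
time: 22.3
tool_pos: [0.6083, -0.2926, 0.005]
ee_rot: [2.125, -0.003, -0.17]
wrist_force: [-2.1, 1.1, 11.6]
width: 0.0495
t 22.3 tcp [ 0.6083 -0.2926  0.005 ] rpy [ 2.125 -0.003 -0.17 ] q [-0.037  0.612  1.416 -1.016  1.439  0.46 ] w 0.0495 F [-2.1  1.1 11.6]
tool delta mm [ 0.  -5.6  2.4]
```

View pics/v_s.png

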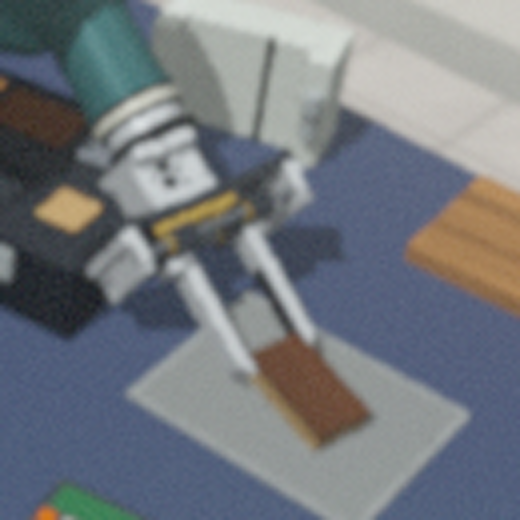

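View pics/v_t.png

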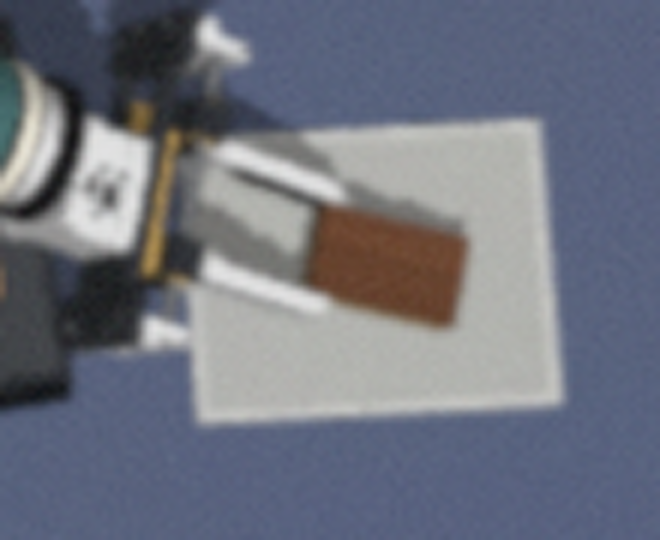

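```bash
python3 -m handwheel '{"delta_pos": [[0,-2,-0.5],[0,-2,-0.5],[0,-1.5,0],[0,0,0],[0,0,0],[0,0,0],[0,0,0],[0,0,0]], "rotation": [[0,0,0],[0,0,0],[0,0,0],[0,0,0],[0,0,0],[0,0,0],[0,0,0],[0,0,0]], "claw": [1,1,1,1,-0.4,-0.4,-0.4,-0.4]}'
python3 - <<'E'
from tgt import *
o,Rt=delta([.6085,-.2917,-.001])
s=robot.snapshot('side'); crop(s,270,130,400,260,4,'w_s')
w=robot.snapshot('wrist'); crop(w,140,130,380,320,3,'w_w')
E
```

```text
time: 23.4
tool_pos: [0.6082, -0.2926, 0.0056]
ee_rot: [2.118, -0.002, -0.172]
wrist_force: [-7.2, -11.4, 22.4]
width: 0.066
t 23.4 tcp [ 0.6082 -0.2926  0.0056] rpy [ 2.118e+00 -2.000e-03 -1.720e-01] q [-0.035  0.617  1.413 -1.022  1.444  0.464] w 0.066 F [ -7.2 -11.4  22.4]
tool delta mm [ 0.1 -6.1  2.6]
```

View pics/w_s.png

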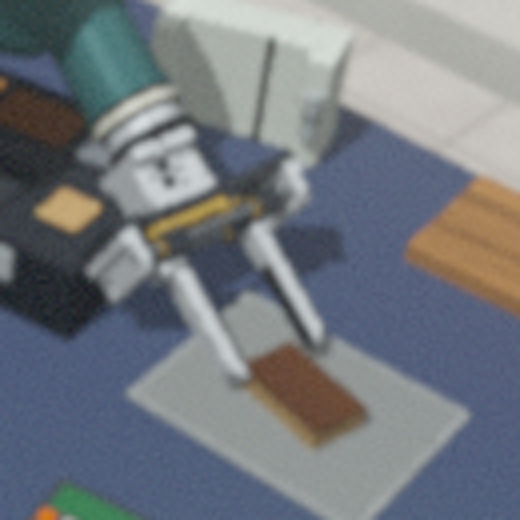

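View pics/w_w.png

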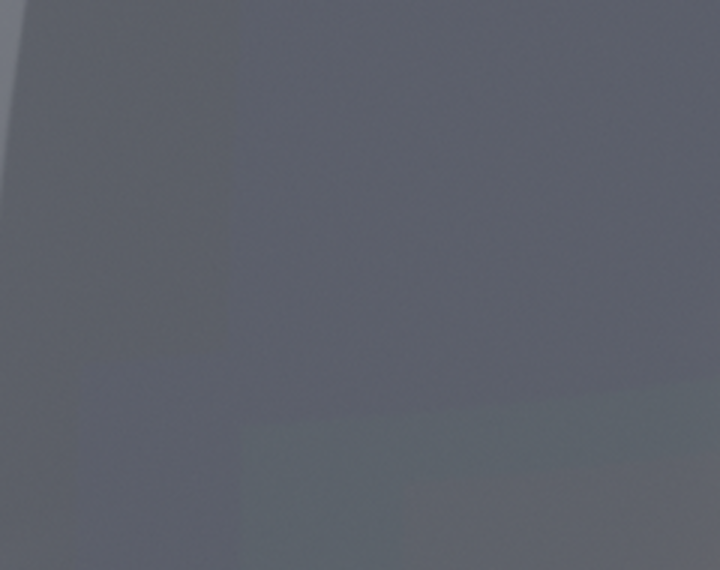

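```bash
python3 -m handwheel '{"delta_pos": [[0,7,-4],[0,17,-11],[0,34,-21],[0,34,-21],[0,34,-21],[0,0,0],[0,0,0],[0,0,0]], "rotation": [[0,0,0],[0,0,0],[0,0,0],[0,0,0],[0,0,0],[0.18,0,0],[0.18,0,0],[0.18,0,0]], "claw": [-0.4,-0.4,-0.4,-0.4,-0.4,-0.4,-0.4,-0.4]}'
python3 -m handwheel '{"delta_pos": [[0,0,0],[0,0,0],[0,0,0],[0,0,0],[0,0,-40],[0,0,-20],[0,0,0],[0,0,0]], "rotation": [[0.16,0,0],[0.16,0,0],[0.16,0,0],[0,0,0],[0,0,0],[0,0,0],[0,0,0],[0,0,0]], "claw": [-0.4,-0.4,-0.4,-0.4,-0.4,-0.4,-0.4,-0.4]}'
python3 - <<'E'
from tgt import *
o,Rt=delta([.6085,-.2917,.2])
s=robot.snapshot('side'); cv2.imwrite('pics/x_s.png',s['color'][:,:,::-1])
w=robot.snapshot('wrist'); cv2.imwrite('pics/x_w.png',w['color'][:,:,::-1]); np.save('x_w.npy',w,allow_pickle=True);np.save('x_s.npy',s,allow_pickle=True)
t=robot.snapshot('top'); cv2.imwrite('pics/x_t.png',t['color'][:,:,::-1])
E
```

```text
time: 24.5
tool_pos: [0.6093, -0.2865, 0.1466]
ee_rot: [2.676, -0.003, -0.167]
wrist_force: [0.1, -0.7, -0.1]
width: 0.0659
time: 25.5
tool_pos: [0.6079, -0.287, 0.2034]
ee_rot: [-3.133, 0.002, -0.168]
wrist_force: [0.7, -0.0, 1.0]
width: 0.0656
t 25.5 tcp [ 0.6079 -0.287   0.2034] rpy [-3.133e+00  2.000e-03 -1.680e-01] q [-0.53   0.369  0.964  0.007  1.813 -0.36 ] w 0.0656 F [ 0.7 -0.   1. ]
tool delta mm [1.4 4.5 3.3]
```

View pics/x_s.png

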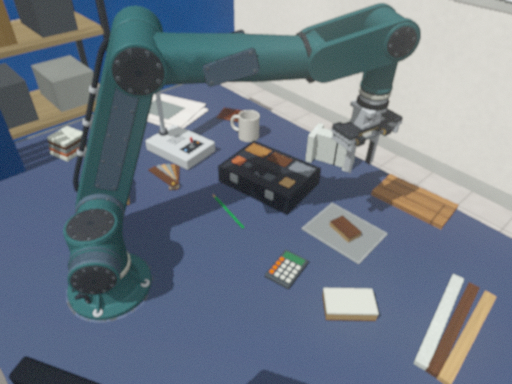

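View pics/x_w.png

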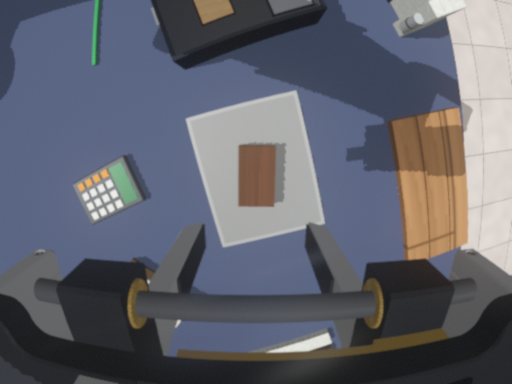

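View pics/x_t.png

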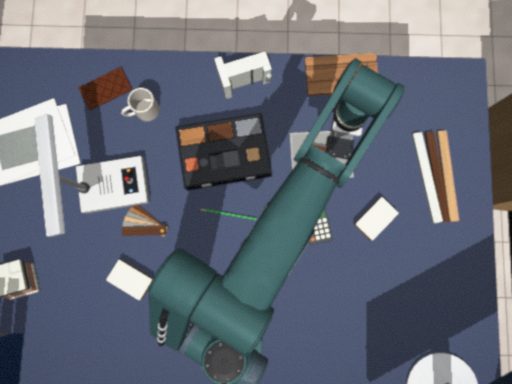

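Wrist view: the sample lies walnut up at (257,176) inside the mat. Its corners are about (187,121), (297,92), (324,223) and (223,246). I now measure the centring and check the toggle.

Run:
```python
from h import *
w=np.load('x_w.npy',allow_pickle=True).item();s=np.load('x_s.npy',allow_pickle=True).item()
im=w['color'].astype(int)
m=(im[:,:,0]>110)&(im.max(2)-im.min(2)<30);sub=np.zeros(m.shape,np.uint8);sub[85:250,180:330]=m[85:250,180:330]
c=max(cv2.findContours(sub,0,cv2.CHAIN_APPROX_NONE)[0],key=cv2.contourArea)
P=np.array([plane(w,*p[0],.003,True)[:2] for p in c],np.float32)*1000;print('mat',cv2.minAreaRect(P))
m=((im[:,:,0]-im[:,:,2]>35)&(im[:,:,0]<150)).astype(np.uint8);sub=np.zeros(m.shape,np.uint8);sub[130:220,225:290]=m[130:220,225:290]
c=max(cv2.findContours(sub,0,cv2.CHAIN_APPROX_NONE)[0],key=cv2.contourArea)
P=np.array([plane(w,*p[0],.025,True)[:2] for p in c],np.float32)*1000;print('sample',cv2.minAreaRect(P))
sd=s['color'].astype(int)
for b,z,f,l in(((300,200,390,262),.003,lambda i:(i[:,:,0]>100)&(i.max(2)-i.min(2)<40)|(i[:,:,0]-i[:,:,2]>30),'mat'),((325,205,370,250),.025,lambda i:(i[:,:,0]-i[:,:,2]>30)&(i[:,:,0]<120),'sample')):
    u0,v0,u1,v1=b;mm=f(sd[v0:v1,u0:u1]).astype(np.uint8);c=max(cv2.findContours(mm,0,cv2.CHAIN_APPROX_NONE)[0],key=cv2.contourArea)
    P=np.array([plane(s,p[0][0]+u0,p[0][1]+v0,z)[:2] for p in c],np.float32)*1000;print('side',l,cv2.minAreaRect(P))
crop(s,150,90,400,270,3,'y_s')
```

```text
mat ((611.0535888671875, -287.2561340332031), (163.05812072753906, 203.07847595214844), 4.360747814178467)
sample ((609.5045166015625, -288.86395263671875), (81.7845458984375, 47.4913444519043), 79.72191619873047)
side mat ((609.408203125, -286.97418212890625), (174.97853088378906, 210.11099243164062), 4.446747779846191)
side sample ((604.1328735351562, -294.41632080078125), (87.11688995361328, 45.54695129394531), 77.8750991821289)
```

View pics/y_s.png

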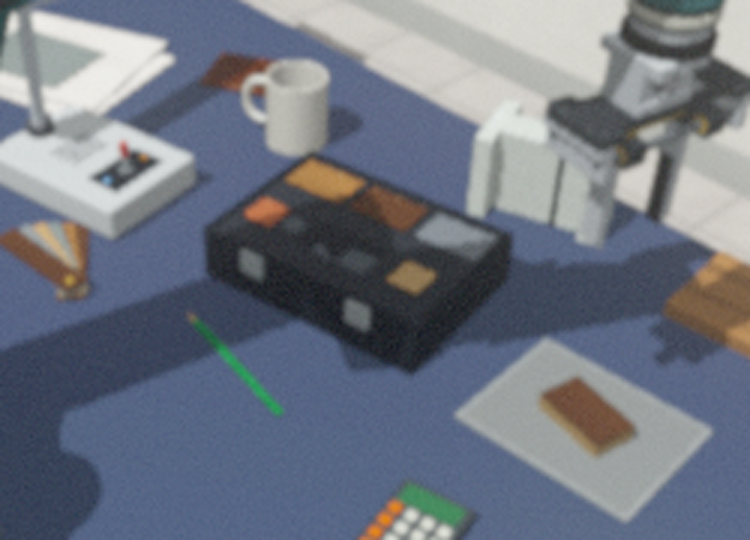

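```bash
python3 -c "
from bench import robot
robot.close_job()"
```

```text
the job is handed in; nothing more can be done
```

The lamp's toggle is at its upright centre position, and the sample lies flat, walnut face up, in the middle of the grey mat. I handed the job in after about 26 s of robot time.

**Lamp:** I set the toggle first by closing the fingers around the lever, centred over its pivot. The first close shut above the lever, because the fingertips turned out to sit about 34 mm short of the reported TCP. I allowed for this in every later move, and the second close worked. The later side and wrist pictures still show it upright.

**Sample:** I pressed down the hollow end until the sample stayed tipped at about 48°, gripped its standing end with the tool tilted, and turned it through about 116°. I pressed it down onto the mat for the remaining 16° and let go just above flat.

**Last checks:**
- **Centring:** the wrist view puts the sample about 2 mm from the mat's centre. The side view reads about 9 mm off, but its colour mask there was rougher. The sample's long side sits about 15° askew to the mat's.
- **Other things:** the mug, calculator, pencil and fan look unmoved in the pictures.
- **Robot:** the gripper was clear, with no contact force.
- **Contact with the case:** while I was letting go of the sample, the wrist force read about 26 N in total (22 N upward), most likely the gripper touching the fixed case. That is under the 40 N limit, though I only have readings at the end of each call. It went to zero when the arm lifted.

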